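# Load a two-way fuse base from a gravity magazine

## Robot

A 6-joint arm with a two-finger parallel gripper is mounted at the origin on the work surface. World frame = base frame: x ahead of the robot, y to its left, z up, the work surface at z = 0. Lengths are in m, angles in rad, forces in N, time in s.
With the tool pointing down it reaches from about 0.425 to 0.95 m from the base axis. Payload 14.7 kg.
Tool frame: the origin (TCP) lies at the very end of the fingers, on their centre line; the grasp point (between the pads) lies 19 mm behind it (robot.hold_point_z is the y of the grasp point in the tool frame, in m); y points along the fingers, x is the direction in which the jaws open and shut, and the axes are right-handed (so a half turn about y gives the same grasp; the last joint's range is limited). The gripper opens to 85 mm and grips with 20 to 120 N. Pads are 22 mm wide; open, the fingers measure 114 mm over their backs; the gripper's body (76 mm by 85 mm) begins 54 mm behind the grasp point. The pads swing forward as they close: fully open they stand 13 mm farther back than shut.
Start: joints at [1.213, 0.48, 1.596, -0, 1.065, -0.047], TCP at [0.199, 0.619, 0.206] pointing down, gripper open.
Joint ranges: [-2.75, 2.75], [-0.82, 2.05], [0.23, 2.67], [-1.56, 4.7], [0.09, 2.69], [-2.92, 2.92]. Speed limits (rad/s): [1.89, 1.89, 2.39, 3.01, 3.01, 3.01].

## Interface

Orientations are given as a rotation vector (axis times angle).
In Python, from rig import robot gives the robot as it stands.
- The arm moves only by the tool arm_command, never from a script. Its argument "increments" is a list of rows, each an object of numbers: "dx", "dy", "dz": the shift along the tool's x, y, z in cm; "twist": the turn about the tool's y in degrees; "hand": the finger opening in cm, from 0 to 8.54. A call has 1 to 12 rows; each row shifts and turns the commanded pose from where the row before left it, along the tool's axes as they then stand; what a row does not reach is not made up. A row lasts 1/10 s, in which the tool goes at most 50 mm and 8.59 degrees, less where a joint would pass 70% of its speed; a pose out of reach is approached as far as the arm can. A call is refused whole if a number of a shift passes 5 or a number of a turn 8.59, either way. A call with a gripper value outside its range is refused whole. The fingers move at their own pace and stop on an object; "grip_force" is the grip in N (left out, the last holds). Time passes only in rows, so rows that do not move let the fingers close. It gives the time, the measured TCP pose, the force and the opening at its end, in the units of the state.
- robot.observe(): the state, without advancing time (a new reading comes with each control period).
- robot.get_image(name): name is "side" or "top"; returns (picture, depth): 480x640x3 uint8, red, green, blue; 480x640 float32, m along the optical axis (not along the pixel's ray), 0 where there is no reading.
- robot.get_calibration(name): a dict with "fx", "fy", "cx", "cy" (pixels), "eye" and "orientation" of the camera in the world. Camera axes: x right, y down, z forward; pixel columns grow to the right and rows downward; lengths in m; the calibration is good to about 2 mm. A picture is of the moment at which its call begins. get_calibration takes no time and is no camera call.
- robot.close_job(): hands the job in, once; it reports no verdict.
The state is a dict: "t": time; "joints": joint angles; "qvel": joint speeds; "tau": joint torques, N m; "ee_pos": TCP position; "tcp_rot": TCP orientation; "contact_force": force on the tool from outside, world axes, zero at the start; "moment": the same for the moment, N m; "width": finger opening in m.
Only numpy, scipy, OpenCV 4.12 (cv2) and the standard library are available. Lean on these libraries where they do the work, as an engineer would, in place of code of your own. Each camera call takes 0.05 s, during which the arm holds its last target.

## Task

On the fuse test bench, take two fuses one after the other from the outlet at the bottom of the blue upright magazine, letting the stack drop down and the next fuse roll out each time. Lay one in each of the two empty copper cradles of the empty fuse base (not the one holding brown used fuses), centred along the cradle. Leave the other fuses in the magazine.

Things in the scene. Friction and masses are not known exactly. Their poses are not given: they have to be found in the camera images.
- fuse1_center (a point): Fuse waiting at the outlet: white cylinder, steel caps, 22 mm diameter, 58 mm long, 55 g. Point: its centre (38 mm up); x along the cylinder. It lies level across a 40 mm wide ramp, against two yellow stops lower than its centre; its ends overhang free. Pinch it by its end faces from above, lift straight up. The next fuse touches it on the column side; the 154 mm high column's face is 51 mm away.
- fuse2_center (a point): Second fuse in the queue, the same make, at first touching fuse 1 on its column side; once fuse 1 is lifted off it rolls by itself, within a second, down the 14 degree ramp to where fuse 1 lay. Point: its centre; x along the cylinder. The magazine is fixed to the bench; its foot plate, under the outlet, is 6 mm high; its 56 mm high side cheeks end 21 mm short of the centre of the fuse at the outlet.
- fuse3_center (a point): Third fuse in the queue, the same make, at first 44 mm up the ramp from fuse 1, at the foot of the column (four more stand behind and above it). It is to stay in the magazine and rolls to the outlet once two fuses have been taken. Point: its centre; x along the cylinder.
- fuse_base: Empty fuse base, fixed: grey plate 90 x 110 x 4 mm, white body 36 x 100 mm, 16 mm high, two copper V cradles (45 degree flanks, 34 mm wide at the mouth, 35 mm long, rims 35 mm up). Origin: centre of its underside; z up. The cradles run along x, at y = +25 and -25 mm; a fuse lying in one is centred 34 mm above the bench, its ends overhang, with room for fingers. The similar base with brown fuses is not it.
There are look-alikes about, which are no part of the job. Leave any pink or purple look-alike of the part that bears fuse1_center alone. Leave any yellow look-alike of the fuse_base alone.

How it is judged:
By the outcome, as a careful person would: the job done as asked, in the order asked, and still so for the second after the job is handed in, with the robot touching nothing.
It also fails if it takes over 58 s, if anything falls off the work surface, if the arm or the gripper's body presses on something with over 40 N, if the wrist force passes 120 N, or if a joint passes its speed limit or range.

## Working session

There is one attempt and no reset: what is moved stays moved. The work goes in short steps, Python scripts to look and compute and a tool call to move; the robot and the scene stay as the last step left them, time stands still between calls to the robot, and variables do not carry over. Pictures are saved under pics/ and viewed, and the job is handed in when it is done.

Besides the shell and the picture viewer there is one more tool, called as name(argument=value, ...), one argument or row to a line, values as JSON. arm_command: Moves the arm, as the interface text tells. Its arguments: {"type":"object","properties":{"increments":{"type":"array","items":{"type":"object","properties":{"dx":{"type":"number"},"dy":{"type":"number"},"dz":{"type":"number"},"twist":{"type":"number"},"hand":{"type":"number"}}}},"grip_force":{"type":"number"}},"required":["increments"]}

```bash
ls; mkdir -p pics; cat > h.py <<'E'
import numpy as np,cv2
from scipy.spatial.transform import Rotation as R
from rig import robot
def snap(n,tag):
    im,d=robot.get_image(n); cv2.imwrite(f'pics/{tag}.png',im[:,:,::-1]); np.save(f'/tmp/{tag}_d.npy',d); np.save(f'/tmp/{tag}.npy',im); return im,d
E
python3 - <<'E'
from h import *
for n in('side','top'):
    snap(n,n+'0'); print(robot.get_calibration(n))
s=robot.observe(); print(s); print(R.from_rotvec(s['tcp_rot']).as_matrix(), robot.hold_point_z)
E
```

```text
pics
{'fx': 494.0863007964404, 'fy': 494.0863007964404, 'cx': 322.02483122548796, 'cy': 231.42949180763196, 'eye': array([ 0.17537147, -0.43134486,  0.6461716 ]), 'orientation': array([-2.22324454,  0.81293627, -0.37464716])}
{'fx': 439.17422188317164, 'fy': 439.17422188317164, 'cx': 304.83052520792717, 'cy': 240.68683091344215, 'eye': array([0.43603839, 0.02299349, 0.73343623]), 'orientation': array([-2.13259365,  2.15711661, -0.22668063])}
{'t': 0.1, 'joints': array([ 1.21342154e+00,  4.80778010e-01,  1.59682313e+00, -5.10363950e-05,
        1.06516397e+00, -4.65911095e-02]), 'qvel': array([ 0.00068995, -0.0017766 , -0.00094854,  0.0001351 , -0.00208604,
        0.00064927]), 'tau': array([ 1.84760000e-03, -9.52260232e+01, -4.31049156e+01, -2.32128787e-04,
        5.01136921e-03, -1.67138359e-05]), 'ee_pos': array([0.19861327, 0.6184588 , 0.20552627]), 'tcp_rot': array([-1.34103695, -0.97660377,  0.9781863 ]), 'contact_force': array([ 0.01782053,  0.05745496, -0.16285404]), 'moment': array([ 0.05575269, -0.02723668,  0.05298741]), 'width': 0.08566052149092815}
[[ 3.05781085e-01 -3.68315377e-04 -9.52101776e-01]
 [ 9.52101125e-01 -1.11399892e-03  3.05781307e-01]
 [-1.17326431e-03 -9.99999312e-01  1.00336862e-05]] -0.0187
```

View pics/side0.png

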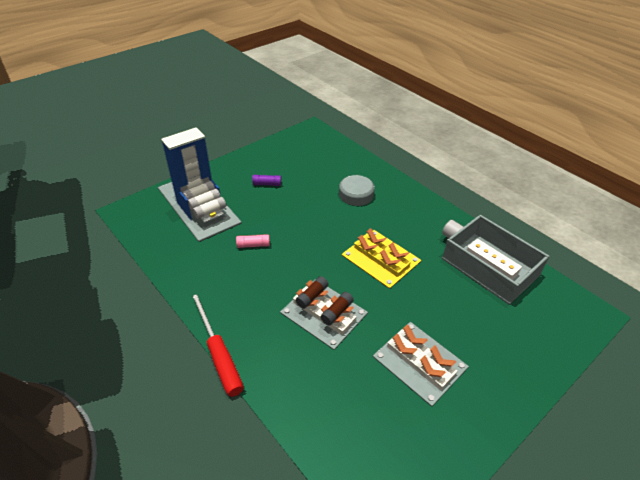

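View pics/top0.png

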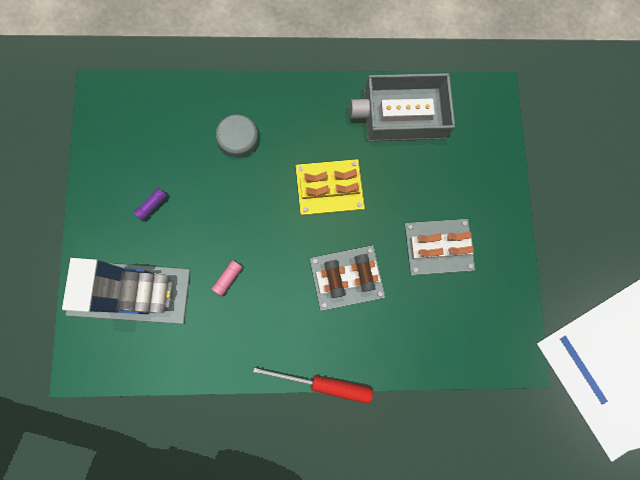

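Side view: magazine at about (200,185), empty base at (420,362), brown base at (324,310). Top view: magazine at (125,290), empty base at (440,247), yellow and brown bases apart from it. Enlarging both parts.

```bash
cat >> h.py <<'E'
def ray(n,u,v,z=None):
    c=robot.get_calibration(n); M=R.from_rotvec(c['orientation']).as_matrix()
    r=M@np.array([(u-c['cx'])/c['fx'],(v-c['cy'])/c['fy'],1]); e=np.array(c['eye'])
    return e+r*(z-e[2])/r[2]
def cloud(n,d):
    c=robot.get_calibration(n); M=R.from_rotvec(c['orientation']).as_matrix()
    v,u=np.mgrid[0:480,0:640]
    P=np.stack([(u-c['cx'])/c['fx']*d,(v-c['cy'])/c['fy']*d,d],-1)
    return P@M.T+np.array(c['eye'])
def proj(n,p):
    c=robot.get_calibration(n); M=R.from_rotvec(c['orientation']).as_matrix()
    q=(np.atleast_2d(p)-np.array(c['eye']))@M
    return np.c_[q[:,0]/q[:,2]*c['fx']+c['cx'],q[:,1]/q[:,2]*c['fy']+c['cy']]
E
python3 - <<'E'
from h import *
T=np.load('/tmp/top0.npy');S=np.load('/tmp/side0.npy')
a=cv2.resize(T[250:330,55:195],None,fx=5,fy=5,interpolation=cv2.INTER_CUBIC)
b=cv2.resize(T[210:285,395:485],None,fx=5,fy=5,interpolation=cv2.INTER_CUBIC)
c=cv2.resize(S[120:240,150:250],None,fx=5,fy=5,interpolation=cv2.INTER_CUBIC)
e=cv2.resize(S[315:410,365:475],None,fx=5,fy=5,interpolation=cv2.INTER_CUBIC)
for n,i in zip('abce',(a,b,c,e)): cv2.imwrite(f'pics/z{n}.png',i[:,:,::-1])
for n in('top','side'):
  P=cloud(n,np.load(f'/tmp/{n}0_d.npy'))
  np.save(f'/tmp/{n}_P.npy',P)
P=np.load('/tmp/top_P.npy')
for u,v in((440,247),(125,290),(180,300),(160,293),(85,285),(600,350)): print(u,v,P[v,u].round(4))
E
```

```text
440 247 [ 0.5506 -0.2284  0.0182]
125 290 [0.4825 0.2707 0.0606]
180 300 [0.4688 0.2008 0.009 ]
160 293 [0.4781 0.222  0.048 ]
85 285 [0.4832 0.288  0.1536]
600 350 [ 0.378  -0.4896  0.0029]
```

View pics/za.png

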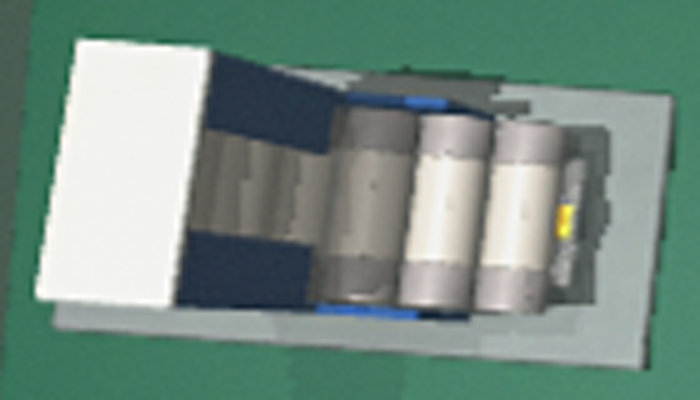

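View pics/zb.png

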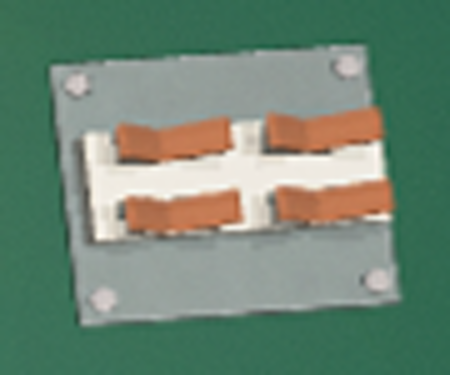

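View pics/zc.png

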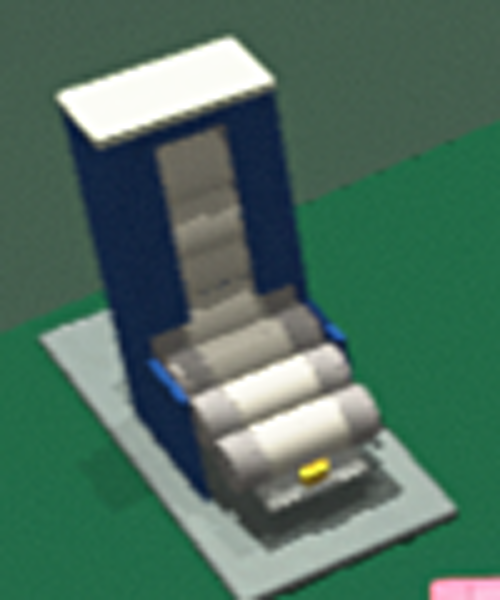

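View pics/ze.png

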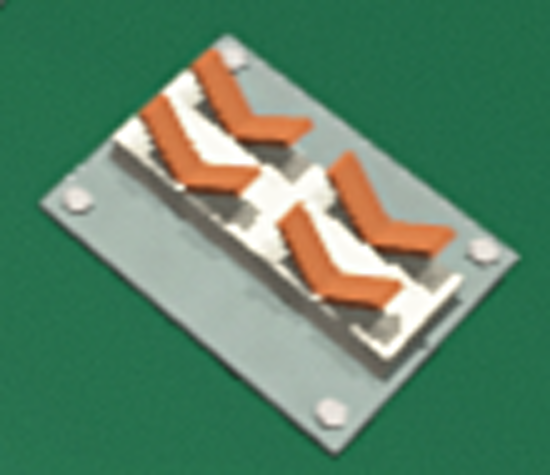

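```bash
python3 - <<'E'
from h import *
def rect(n,win,z):
    I=np.load(f'/tmp/{n}0.npy'); u0,v0,u1,v1=win
    hsv=cv2.cvtColor(I,cv2.COLOR_RGB2HSV)
    m=np.zeros((480,640),np.uint8); m[v0:v1,u0:u1]=((hsv[...,1]<60)&(hsv[...,2]>60)|((hsv[...,0]<20)&(hsv[...,2]>100)))[v0:v1,u0:u1]
    cs,_=cv2.findContours(m,0,2); c=max(cs,key=cv2.contourArea)
    w=np.array([ray(n,u,v,z)[:2] for u,v in c[:,0]]).astype(np.float32)
    r=cv2.minAreaRect(w*1000); print(n,'centre mm',np.round(r[0],1),'size',np.round(r[1],1),'ang',round(r[2],2)); print(cv2.boxPoints(r).round(1).tolist())
rect('top',(395,210,485,285),.004); rect('side',(365,315,475,410),.004)
for n in('top','side'):
    P=np.load(f'/tmp/{n}_P.npy'); 
    # copper centroid
    I=np.load(f'/tmp/{n}0.npy'); h=cv2.cvtColor(I,cv2.COLOR_RGB2HSV)
    m=((h[...,0]<18)&(h[...,1]>110)&(h[...,2]>90)).astype(np.uint8)
    k,l,st,ce=cv2.connectedComponentsWithStats(m)
    for i in range(1,k):
        if st[i,4]>25:
            q=P[l==i]; print(n,ce[i].round(1),st[i,4],np.median(q,0).round(4))
# fuse 1/2: cloud
for n in('top','side'):
    P=np.load(f'/tmp/{n}_P.npy').reshape(-1,3)
    b=P[(P[:,0]>.42)&(P[:,0]<.54)&(P[:,1]>.19)&(P[:,1]<.26)&(P[:,2]>.03)&(P[:,2]<.08)]
    print(n,len(b),b.min(0),b.max(0))
    for y in np.arange(.19,.26,.003):
        q=b[abs(b[:,1]-y)<.0015]
        if len(q)>3: print(round(y,3),len(q),'z',np.median(q[:,2]).round(4),'x',q[:,0].min().round(4),q[:,0].max().round(4))
E
```

```text
top centre mm [ 554.1 -233.3] size [ 90.4 112.6] ang 3.37
[[505.6000061035156, -179.6999969482422], [512.2999877929688, -292.1000061035156], [602.5, -286.79998779296875], [595.9000244140625, -174.39999389648438]]
side centre mm [ 553.6 -235.3] size [ 90.7 110.2] ang 3.37
[[505.1000061035156, -183.0], [511.6000061035156, -293.0], [602.2000122070312, -287.6000061035156], [595.7000122070312, -177.60000610351562]]
top [345.  174.2] 145 [ 0.6743 -0.0725  0.0289]
top [315.3 176.9] 140 [ 0.6699 -0.0224  0.0281]
top [346.8 187.8] 144 [ 0.6504 -0.0752  0.0286]
top [316.9 190.6] 143 [ 0.6458 -0.0244  0.029 ]
top [459.5 235.7] 142 [ 0.5676 -0.2602  0.0287]
top [429.3 237.8] 145 [ 0.5645 -0.2099  0.0285]
top [461.6 250.1] 137 [ 0.5437 -0.2628  0.0283]
top [431.3 252.1] 137 [ 0.5405 -0.2118  0.0285]
top [371.3 263.7] 33 [ 0.5217 -0.1088  0.0334]
top [364.8 271.9] 147 [ 0.5075 -0.0961  0.0442]
top [354.3 267.1] 37 [ 0.5166 -0.0811  0.0332]
top [341.  269.9] 36 [ 0.5122 -0.0596  0.0343]
top [334.  278.1] 142 [ 0.4985 -0.047   0.0445]
top [323.9 273.1] 37 [ 0.5076 -0.0323  0.0328]
top [374.6 278.1] 
[... 1557 characters left out ...]
 0.4482 0.5147
side 921 [0.4475401  0.20841356 0.03005461] [0.51575665 0.25997205 0.05790768]
0.208 5 z 0.0343 x 0.4753 0.5046
0.211 48 z 0.0385 x 0.4574 0.5076
0.214 101 z 0.0395 x 0.4517 0.5083
0.217 89 z 0.0438 x 0.4499 0.5058
0.22 48 z 0.0462 x 0.4501 0.5091
0.223 38 z 0.0468 x 0.4502 0.5072
0.226 23 z 0.046 x 0.4506 0.5051
0.229 17 z 0.0451 x 0.4507 0.5076
0.232 38 z 0.0452 x 0.4509 0.5092
0.235 73 z 0.0457 x 0.451 0.5092
0.238 71 z 0.0485 x 0.4517 0.5104
0.241 66 z 0.0511 x 0.4517 0.5147
0.244 38 z 0.0517 x 0.4478 0.5152
0.247 46 z 0.0515 x 0.4483 0.5132
0.25 27 z 0.0496 x 0.4475 0.5145
0.253 32 z 0.049 x 0.4481 0.5149
0.256 79 z 0.0502 x 0.4486 0.5137
0.259 82 z 0.0532 x 0.4485 0.5158
```

```bash
cat >> h.py <<'E'
from scipy.optimize import least_squares
def fitcyl(P,c0,R0=.011):
    # P pts; axis near +x, params: y at x0, z, yaw slope
    x0=c0[0]
    def f(p):
        d=P-np.array([x0,p[0],p[1]]); a=np.array([np.cos(p[2]),np.sin(p[2]),0]); s=d@a
        return np.linalg.norm(d-s[:,None]*a,axis=1)-R0
    r=least_squares(f,[c0[1],c0[2],0],loss='soft_l1',f_scale=.001)
    a=np.array([np.cos(r.x[2]),np.sin(r.x[2]),0]); s=(P-np.array([x0,r.x[0],r.x[1]]))@a
    res=f(r.x); s=s[abs(res)<.002]; lo,hi=np.percentile(s,[.5,99.5]); m=(lo+hi)/2
    return np.array([x0,r.x[0],r.x[1]])+m*a, np.degrees(r.x[2]), hi-lo, np.std(res)
E
python3 - <<'E'
from h import *
for n in('top','side'):
    P=np.load(f'/tmp/{n}_P.npy').reshape(-1,3)
    for y0,z0 in((.2275,.038),(.249,.043)):
        b=P[(P[:,0]>.44)&(P[:,0]<.52)&(abs(P[:,1]-y0)<.009)&(P[:,2]>z0+.001)&(P[:,2]<z0+.014)]
        print(n,len(b),*fitcyl(b,(.479,y0,z0)))
# foot plate long axis
    I=np.load(f'/tmp/{n}0.npy')
P=np.load('/tmp/top_P.npy').reshape(-1,3)
# plate exposed corners (top crop/5 + 55,250)
for u,v in((672,95),(645,368),(52,325)):
    print(ray('top',55+u/5,250+v/5,.006))
for u,v in((455,513),(245,600),(40,337)): print(ray('side',150+u/5,120+v/5,.006))
for u,v in((78,38),(210,48),(174,308),(36,300)): print('lid',ray('top',55+u/5,250+v/5,.154))
for u,v in((58,95),(232,37),(275,82),(100,145)): print('lid side',ray('side',150+u/5,120+v/5,.154))
E
```

```text
top 443 [0.47876846 0.22736853 0.03807928] -3.7648550087311254 0.05749407759065045 0.0012250457787209318
top 475 [0.48131043 0.2488082  0.0434105 ] -2.116244514864537 0.06307426132923967 0.001435584343542467
side 222 [0.47978826 0.22664739 0.03681897] -1.9418279849431404 0.058502909266785294 0.002143883867421401
side 259 [0.48122139 0.24833641 0.04227291] -1.7024662420563441 0.06596594352936211 0.0022895958321056805
[0.51950431 0.18789832 0.006     ]
[0.43106878 0.19377038 0.006     ]
[0.44742601 0.38296729 0.006     ]
[0.5173865  0.18065121 0.006     ]
[0.4322819  0.19013646 0.006     ]
[0.44640038 0.37529484 0.006     ]
lid [0.51914196 0.30893509 0.154     ]
lid [0.51616619 0.27474994 0.154     ]
lid [0.44898025 0.27931707 0.154     ]
lid [0.45148793 0.31425904 0.154     ]
lid side [0.45220727 0.30806429 0.154     ]
lid side [0.51893824 0.30299675 0.154     ]
lid side [0.51566047 0.26767787 0.154     ]
lid side [0.44879263 0.27127777 0.154     ]
```

Fuse 1 is at about (0.479, 0.227, 0.038), yaw −4° (top view; side view agrees within about 2 mm, length 57.5 mm and height 38 mm match). Base at (0.554, −0.234), yaw +3.4°, plate size 90×111 mm matches. Moving over the outlet at the present height, biased 3 mm away from the next fuse.

arm_command(
  increments=[
    {"dx":-2.4,"dz":-3.2},
    {"dx":-2.4,"dz":-3.2},
    {"dx":-2.4,"dz":-3.2},
    {"dx":-2.4,"dz":-3.2},
    {"dx":-2.4,"dz":-3.2},
    {"dx":-2.4,"dz":-3.2},
    {"dx":-2.4,"dz":-3.2},
    {"dx":-2.4,"dz":-3.2},
    {"dx":-2.4,"dz":-3.2},
    {"dx":-2.4,"dz":-3.2},
    {"dx":-2.4,"dz":-3.2},
    {"dx":-2.5,"dz":-3.5},
  ],
)

```text
validation failed for argument at $.in...
```

arm_command(
  increments=[
    {"twist":8.4},
    {"twist":8.4},
    {"twist":8.4},
    {"twist":8.4},
    {"twist":8.5},
    {"twist":8.5},
    {"twist":8.5},
    {"twist":8.5},
    {"twist":8.5},
    {"twist":0},
  ],
)

```text
validation failed for argument at $.in...
```

```bash
cat >> h.py <<'E'
def goto(x,y,z,yawdeg):
    s=robot.observe(); M=R.from_rotvec(s['tcp_rot']).as_matrix(); p=np.array(s['ee_pos'])
    yaw=np.degrees(np.arctan2(M[1,0],M[0,0])); d=M.T@(np.array([x,y,z])-p)*100
    print('t',round(s['t'],2),'pos',p.round(4),'yaw',yaw.round(2),'w',round(s['width'],4),'F',np.round(s['contact_force'],1),'j',np.round(s['joints'],2)); print('dxyz cm',d.round(2),'twist',round(yaw-yawdeg,2), 'tilt',M[:,1].round(4))
E
python3 -c "
from h import *
goto(.479,.2245,.014,-4)"
```

```text
t 0.1 pos [0.1986 0.6185 0.2055] yaw 72.19 w 0.0857 F [ 0.   0.1 -0.2] j [ 1.21  0.48  1.6  -0.    1.07 -0.05]
dxyz cm [-28.91  19.19 -38.74] twist 76.19 tilt [-4.0e-04 -1.1e-03 -1.0e+00]
```

arm_command(
  increments=[
    {"dx":-2.4,"dy":0,"dz":-3.2,"twist":0,"hand":8.5},
    {"dx":-2.4,"dy":0,"dz":-3.2,"twist":0,"hand":8.5},
    {"dx":-2.4,"dy":0,"dz":-3.2,"twist":0,"hand":8.5},
    {"dx":-2.4,"dy":0,"dz":-3.2,"twist":0,"hand":8.5},
    {"dx":-2.4,"dy":0,"dz":-3.2,"twist":0,"hand":8.5},
    {"dx":-2.4,"dy":0,"dz":-3.2,"twist":0,"hand":8.5},
    {"dx":-2.4,"dy":0,"dz":-3.2,"twist":0,"hand":8.5},
    {"dx":-2.4,"dy":0,"dz":-3.2,"twist":0,"hand":8.5},
    {"dx":-2.4,"dy":0,"dz":-3.2,"twist":0,"hand":8.5},
    {"dx":-2.4,"dy":0,"dz":-3.2,"twist":0,"hand":8.5},
    {"dx":-2.4,"dy":0,"dz":-3.2,"twist":0,"hand":8.5},
    {"dx":-2.5,"dy":0,"dz":-3.5,"twist":0,"hand":8.5},
  ],
)

```text
t: 1.3
ee_pos: [0.4792, 0.2239, 0.206]
tcp_rot: [-1.34, -0.977, 0.978]
contact_force: [0.3, -0.5, -0.2]
width: 0.0852
```

arm_command(
  increments=[
    {"dx":0,"dy":0,"dz":0,"twist":8.4,"hand":8.5},
    {"dx":0,"dy":0,"dz":0,"twist":8.4,"hand":8.5},
    {"dx":0,"dy":0,"dz":0,"twist":8.5,"hand":8.5},
    {"dx":0,"dy":0,"dz":0,"twist":8.5,"hand":8.5},
    {"dx":0,"dy":0,"dz":0,"twist":8.5,"hand":8.5},
    {"dx":0,"dy":0,"dz":0,"twist":8.5,"hand":8.5},
    {"dx":0,"dy":0,"dz":0,"twist":8.5,"hand":8.5},
    {"dx":0,"dy":0,"dz":0,"twist":8.5,"hand":8.5},
    {"dx":0,"dy":0,"dz":0,"twist":8.4,"hand":8.5},
    {"dx":0,"dy":0,"dz":0,"twist":0,"hand":8.5},
  ],
)

```text
t: 2.3
ee_pos: [0.4786, 0.2253, 0.2059]
tcp_rot: [-1.57, 0.058, -0.057]
contact_force: [0.5, 0.4, 0.7]
width: 0.0849
```

```bash
python3 -c "
from h import *
goto(.479,.2245,.014,-4)
snap('side','side1');snap('top','top1')
goto(.479,.2245,.014,-4)"
```

```text
t 2.3 pos [0.4786 0.2253 0.2059] yaw -4.18 w 0.0849 F [0.5 0.4 0.7] j [0.38 0.31 1.87 0.   0.96 0.46]
dxyz cm [ 0.05 19.19 -0.07] twist -0.18 tilt [-5.e-04 -2.e-04 -1.e+00]
t 2.4 pos [0.4787 0.2253 0.206 ] yaw -3.74 w 0.0852 F [-0.5  0.4 -0.9] j [ 0.38  0.31  1.87 -0.    0.96  0.45]
dxyz cm [ 0.04 19.2  -0.07] twist 0.26 tilt [-3.e-04 -1.e-04 -1.e+00]
```

View pics/side1.png

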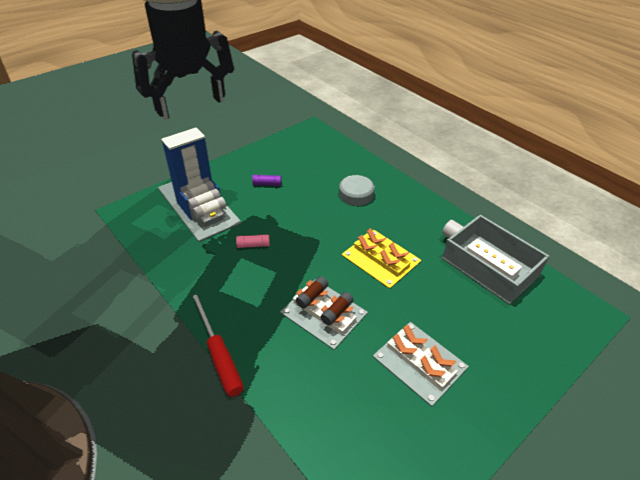

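The gripper is above the magazine, jaws open along the fuse axis; fingertips at (165,115) and (218,98). I'll check them against the projection of the TCP.

```bash
python3 -c "
from h import *
x=np.array([.9976,-.0698,0])
p=np.array([.4786,.2253,.206])
print(proj('side',[p,p+x*.0425,p-x*.0425]))
P=cloud('side',np.load('/tmp/side1_d.npy'))
for u,v in((164,108),(219,94)):
  q=P[v-6:v+6,u-6:u+6].reshape(-1,3); q=q[(q[:,2]>.15)&(q[:,2]<.3)]; print(len(q),q.min(0) if len(q) else 0,np.median(q,0) if len(q) else 0)
I=np.load('/tmp/side1.npy'); cv2.imwrite('pics/z1.png',cv2.resize(I[0:130,110:260],None,fx=4,fy=4)[:,:,::-1])
"
```

```text
[[194.24832746 128.26968664]
 [217.64502618 120.37688472]
 [169.72901536 136.5411986 ]]
117 [0.42385147 0.21319529 0.25386775] [0.43078812 0.2182025  0.26377126]
134 [0.52119547 0.20731768 0.24266737] [0.52397558 0.21278104 0.25706164]
```

View pics/z1.png

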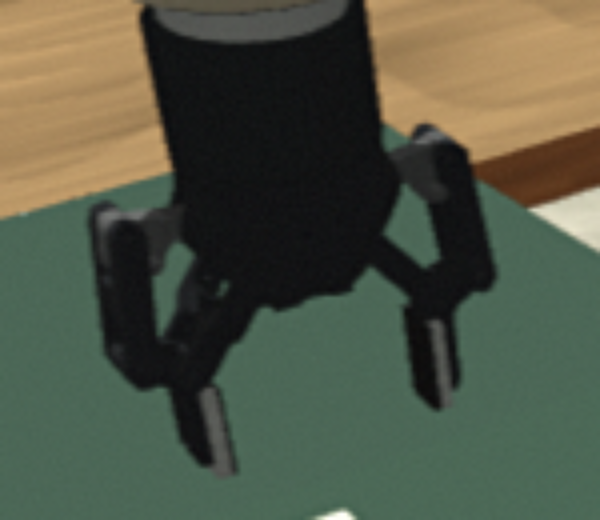

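View pics/top1.png

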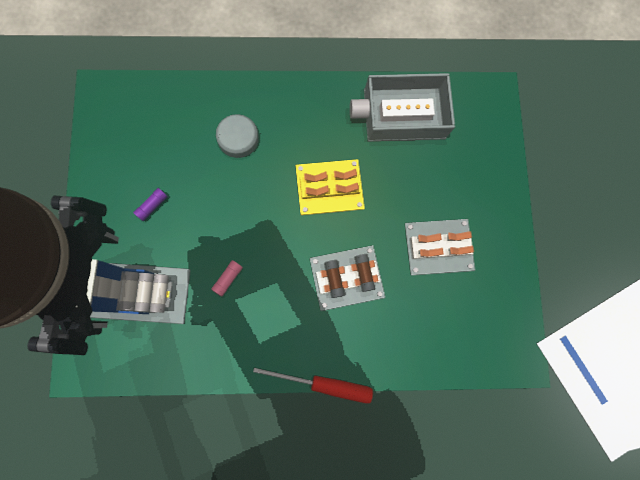

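```bash
python3 -c "
from h import *
P=cloud('side',np.load('/tmp/side1_d.npy'))
q=P[60:128,130:240].reshape(-1,3)
for s in(-1,1):
  b=q[(abs(q[:,0]-(.4786+s*.05))<.03)&(abs(q[:,1]-.22)<.03)&(q[:,2]>.19)&(q[:,2]<.4)]
  i=np.argsort(b[:,2])[:40]; print(len(b),b[i[::5]].round(4))
p=np.array([.4786,.2153,.206]);x=np.array([.9976,-.0698,0])
for z in(.206,.22,.23): print(z,proj('side',[p+[0,0,z-.206]+x*.0425,p+[0,0,z-.206]-x*.0425]).round(1).tolist())
"
```

```text
1467 [[0.4319 0.2235 0.2433]
 [0.4315 0.2187 0.2457]
 [0.4332 0.2152 0.2467]
 [0.4327 0.2169 0.2478]
 [0.4364 0.2166 0.25  ]
 [0.4309 0.2153 0.2509]
 [0.4271 0.2202 0.2518]
 [0.4291 0.2206 0.2526]]
698 [[0.5249 0.213  0.2426]
 [0.5239 0.223  0.244 ]
 [0.5226 0.2146 0.2463]
 [0.5233 0.2245 0.2471]
 [0.5251 0.2094 0.2477]
 [0.5227 0.2172 0.2486]
 [0.5217 0.2125 0.2493]
 [0.5229 0.2261 0.25  ]]
0.206 [[220.9, 122.9], [172.8, 139.3]]
0.22 [[219.9, 115.4], [171.1, 131.6]]
0.23 [[219.1, 109.9], [169.9, 126.1]]
```

```bash
python3 -c "
from h import *
P=cloud('side',np.load('/tmp/side1_d.npy'))
for u,v in((185,74),(185,70),(180,60),(180,40),(180,10),(213,72),(140,90),(216,80),(218,88),(219,95),(220,99),(220,101),(166,112),(167,116),(168,118)): print(u,v,P[v,u].round(4))
"
```

```text
185 74 [0.4744 0.2141 0.3054]
185 70 [0.4744 0.2117 0.3125]
180 60 [0.4665 0.2049 0.3323]
180 40 [0.4653 0.1908 0.3659]
180 10 [0.4734 0.1922 0.4031]
213 72 [0.5188 0.2111 0.2962]
140 90 [0.4076 0.2267 0.2965]
216 80 [0.5232 0.2133 0.2809]
218 88 [0.5226 0.2091 0.2694]
219 95 [0.5229 0.2097 0.257 ]
220 99 [0.5232 0.2086 0.2504]
220 101 [0.5221 0.2075 0.2478]
166 112 [0.4342 0.2164 0.256 ]
167 116 [0.4342 0.216  0.2494]
168 118 [0.4352 0.2161 0.2455]
```

arm_command(
  increments=[
    {"dx":0.05,"dy":2,"dz":-0.1,"twist":0,"hand":8.5},
    {"dx":0,"dy":2.5,"dz":0,"twist":0,"hand":8.5},
    {"dx":0,"dy":2.5,"dz":0,"twist":0,"hand":8.5},
    {"dx":0,"dy":2.5,"dz":0,"twist":0,"hand":8.5},
    {"dx":0,"dy":2.5,"dz":0,"twist":0,"hand":8.5},
    {"dx":0,"dy":1.5,"dz":0,"twist":0,"hand":8.5},
    {"dx":0,"dy":0,"dz":0,"twist":0,"hand":8.5},
  ],
)

```text
t: 3.1
ee_pos: [0.4779, 0.2238, 0.0692]
tcp_rot: [-1.572, 0.055, -0.05]
contact_force: [-0.2, -0.4, 0.6]
width: 0.0852
```

```bash
python3 -c "
from h import *
I,d=snap('side','side2')
goto(.479,.2245,.014,-4)
P=cloud('side',d)
q=P.reshape(-1,3)
I=I[80:240,110:270]; cv2.imwrite('pics/z2.png',cv2.resize(I,None,fx=3.7,fy=3.7)[:,:,::-1])
"
```

```text
t 3.15 pos [0.4786 0.2241 0.0705] yaw -3.84 w 0.0852 F [-0.2  0.9  0.6] j [0.38 0.5  1.99 0.   0.65 0.45]
dxyz cm [0.05 5.65 0.05] twist 0.16 tilt [-1.9e-03 -7.0e-04 -1.0e+00]
```

View pics/z2.png

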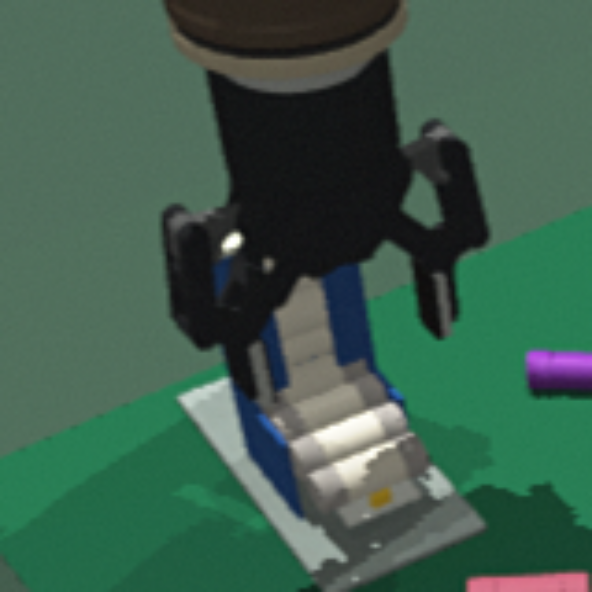

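The gripper hangs in front of the column; right fingertip at (229,170), fuse 1 at about (209,210), with a clear gap to the column. Measuring tip height.

```bash
python3 -c "
from h import *
P=cloud('side',np.load('/tmp/side2_d.npy'))
for v in range(156,173,2): print(v,[P[v,u].round(3).tolist() for u in(226,228,230)])
for v in range(176,190,2): print(v,[P[v,u].round(3).tolist() for u in(176,179,182)])
"
```

```text
156 [[0.522, 0.212, 0.139], [0.523, 0.207, 0.142], [0.526, 0.206, 0.141]]
158 [[0.523, 0.214, 0.134], [0.523, 0.208, 0.137], [0.528, 0.21, 0.134]]
160 [[0.523, 0.215, 0.129], [0.524, 0.21, 0.131], [0.525, 0.206, 0.133]]
162 [[0.523, 0.218, 0.123], [0.522, 0.209, 0.128], [0.526, 0.208, 0.128]]
164 [[0.522, 0.217, 0.119], [0.522, 0.209, 0.124], [0.526, 0.21, 0.122]]
166 [[0.523, 0.219, 0.113], [0.522, 0.21, 0.119], [0.525, 0.209, 0.118]]
168 [[0.522, 0.218, 0.11], [0.522, 0.21, 0.115], [0.524, 0.208, 0.115]]
170 [[0.59, 0.347, -0.001], [0.522, 0.212, 0.109], [0.523, 0.206, 0.112]]
172 [[0.586, 0.341, -0.001], [0.588, 0.336, 0.0], [0.592, 0.334, 0.0]]
176 [[0.428, 0.22, 0.136], [0.431, 0.214, 0.138], [0.437, 0.215, 0.135]]
178 [[0.427, 0.219, 0.133], [0.43, 0.214, 0.135], [0.435, 0.213, 0.133]]
180 [[0.427, 0.22, 0.129], [0.431, 0.216, 0.129], [0.434, 0.212, 0.13]]
182 [[0.426, 0.218, 0.126], [0.43, 0.218, 0.124], [0.434, 0.213, 0.125]]
184 [[0.424, 0.217, 0.123], [0.43, 0.219, 0.119], [0.433, 0.214, 0.12]]
186 [[0.424, 0.219, 0.118], [0.43, 0.22, 0.114], [0.432, 0.213, 0.117]]
188 [[0.451, 0.293, 0.054], [0.451, 0.278, 0.063], [0.432, 0.214, 0.113]]
```

arm_command(
  increments=[
    {"dx":0.05,"dy":1.5,"dz":0.05,"twist":0,"hand":8.5},
    {"dx":0,"dy":1.5,"dz":0,"twist":0,"hand":8.5},
    {"dx":0,"dy":1.0,"dz":0,"twist":0,"hand":8.5},
    {"dx":0,"dy":0,"dz":0,"twist":0,"hand":8.5},
  ],
)

```text
t: 3.55
ee_pos: [0.4796, 0.2247, 0.0308]
tcp_rot: [-1.57, 0.055, -0.054]
contact_force: [-0.7, -1.2, 0.0]
width: 0.0849
```

```bash
python3 -c "
from h import *
I,d=snap('side','side3')
goto(.479,.2245,.014,-4)
I=I[100:250,130:280]; cv2.imwrite('pics/z3.png',cv2.resize(I,None,fx=4,fy=4,interpolation=2)[:,:,::-1])
I,d=snap('top','top3')
I=I[200:370,0:250]; cv2.imwrite('pics/z3t.png',cv2.resize(I,None,fx=3,fy=3,interpolation=2)[:,:,::-1])
"
```

```text
t 3.6 pos [0.4798 0.2248 0.0314] yaw -3.96 w 0.0853 F [-0.2 -0.1  0.7] j [ 0.38  0.56  2.01 -0.    0.56  0.45]
dxyz cm [-0.08  1.74 -0.03] twist 0.04 tilt [-2.e-04 -1.e-04 -1.e+00]
```

View pics/z3.png

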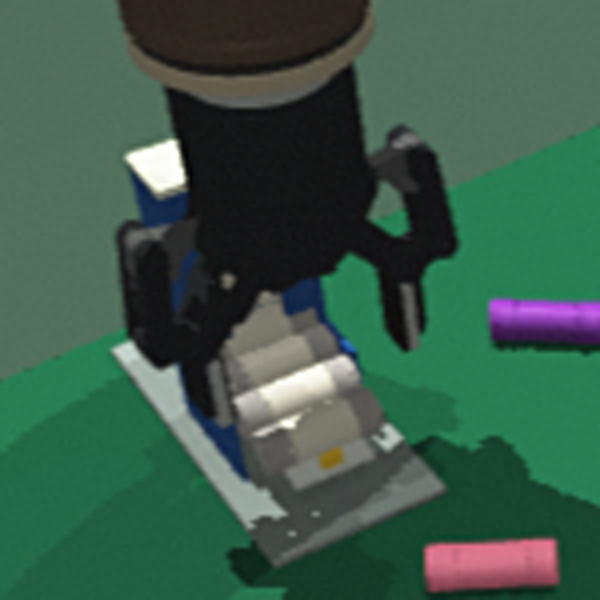

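View pics/z3t.png

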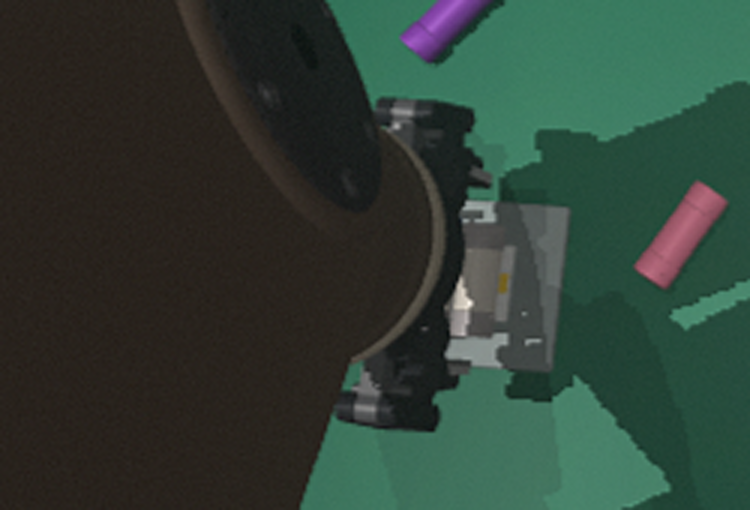

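Side view: fingertips at about (185,205) and (232,187), above fuse-1 level and straddling the fuses; no contact. Measure tip height again.

```bash
python3 -c "
from h import *
P=cloud('side',np.load('/tmp/side3_d.npy'))
for v in range(178,190,2): print(v,[P[v,u].round(3).tolist() for u in(230,232,234)])
for v in range(194,208,2): print(v,[P[v,u].round(3).tolist() for u in(182,184,186)])
"
```

```text
178 [[0.523, 0.21, 0.092], [0.525, 0.207, 0.093], [0.532, 0.212, 0.087]]
180 [[0.523, 0.212, 0.086], [0.524, 0.206, 0.089], [0.53, 0.209, 0.084]]
182 [[0.523, 0.213, 0.081], [0.525, 0.208, 0.083], [0.529, 0.209, 0.081]]
184 [[0.523, 0.213, 0.076], [0.525, 0.209, 0.077], [0.53, 0.212, 0.074]]
186 [[0.523, 0.215, 0.071], [0.524, 0.208, 0.074], [0.528, 0.209, 0.072]]
188 [[0.562, 0.288, -0.0], [0.568, 0.291, -0.005], [0.57, 0.285, -0.002]]
194 [[0.431, 0.217, 0.098], [0.432, 0.213, 0.1], [0.437, 0.215, 0.096]]
196 [[0.43, 0.217, 0.094], [0.432, 0.213, 0.096], [0.435, 0.213, 0.094]]
198 [[0.429, 0.218, 0.09], [0.432, 0.216, 0.089], [0.435, 0.215, 0.088]]
200 [[0.43, 0.22, 0.083], [0.432, 0.217, 0.084], [0.434, 0.214, 0.085]]
202 [[0.429, 0.221, 0.078], [0.432, 0.22, 0.078], [0.433, 0.213, 0.082]]
204 [[0.428, 0.22, 0.075], [0.433, 0.223, 0.07], [0.433, 0.216, 0.075]]
206 [[0.45, 0.28, 0.017], [0.45, 0.27, 0.025], [0.432, 0.215, 0.071]]
```

arm_command(
  increments=[
    {"dx":-0.05,"dy":1.0,"dz":0,"twist":0,"hand":8.5},
    {"dx":0,"dy":1.0,"dz":0,"twist":0,"hand":8.5},
    {"dx":0,"dy":1.0,"dz":0,"twist":0,"hand":7.0},
    {"dx":0,"dy":0,"dz":0,"twist":0,"hand":7.0},
    {"dx":0,"dy":0,"dz":0,"twist":0,"hand":7.0},
    {"dx":0,"dy":0,"dz":0,"twist":0,"hand":7.0},
  ],
  grip_force=30,
)

```text
t: 4.25
ee_pos: [0.4794, 0.2249, 0.0012]
tcp_rot: [-1.57, 0.055, -0.055]
contact_force: [-1.5, -0.3, 0.2]
width: 0.0701
```

```bash
python3 -c "
from h import *
I,d=snap('side','side4')
goto(.479,.2245,.014,-4)
I=I[120:260,140:280]; cv2.imwrite('pics/z4.png',cv2.resize(I,None,fx=4.2,fy=4.2,interpolation=2)[:,:,::-1])
"
```

```text
t 4.3 pos [0.4795 0.2249 0.0013] yaw -4.01 w 0.0702 F [-0.1 -0.1  0.2] j [ 0.38  0.62  2.03 -0.    0.5   0.45]
dxyz cm [-0.04 -1.27 -0.04] twist -0.01 tilt [ 3.e-04  1.e-04 -1.e+00]
```

View pics/z4.png

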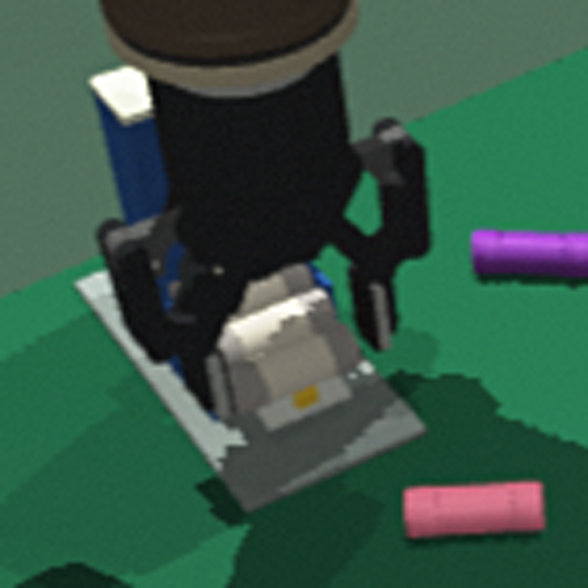

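Side view: pads at about (192,217) and (230,202) straddle fuse 1 (ends at (197,210), (223,203)), no contact force. Measuring the pads.

```bash
python3 -c "
from h import *
P=cloud('side',np.load('/tmp/side4_d.npy'))
for v in range(186,206,2): print(v,[P[v,u].round(3).tolist() for u in(227,229,231,233)])
for v in range(206,222,2): print(v,[P[v,u].round(3).tolist() for u in(188,191,194)])
"
```

```text
186 [[0.517, 0.215, 0.073], [0.517, 0.207, 0.079], [0.523, 0.211, 0.073], [0.526, 0.209, 0.072]]
188 [[0.516, 0.214, 0.07], [0.519, 0.213, 0.069], [0.521, 0.207, 0.072], [0.527, 0.212, 0.065]]
190 [[0.515, 0.214, 0.065], [0.516, 0.208, 0.069], [0.52, 0.208, 0.066], [0.526, 0.211, 0.062]]
192 [[0.516, 0.216, 0.059], [0.516, 0.209, 0.064], [0.52, 0.209, 0.061], [0.527, 0.213, 0.056]]
194 [[0.516, 0.217, 0.053], [0.515, 0.209, 0.059], [0.52, 0.208, 0.057], [0.525, 0.211, 0.053]]
196 [[0.516, 0.219, 0.047], [0.516, 0.211, 0.053], [0.518, 0.207, 0.054], [0.526, 0.213, 0.046]]
198 [[0.517, 0.222, 0.04], [0.515, 0.21, 0.049], [0.519, 0.21, 0.047], [0.525, 0.212, 0.042]]
200 [[0.517, 0.223, 0.035], [0.515, 0.211, 0.043], [0.519, 0.21, 0.042], [0.546, 0.253, -0.001]]
202 [[0.533, 0.255, -0.0], [0.515, 0.213, 0.037], [0.518, 0.21, 0.037], [0.521, 0.207, 0.038]]
204 [[0.53, 0.251, -0.001], [0.533, 0.248, -0.001], [0.536, 0.245, -0.001], [0.539, 0.241, 0.0]]
206 [[0.438, 0.22, 0.065], [0.441, 0.214, 0.068], [0.455, 0.236, 0.045]]
208 [[0.436, 0.217, 0.063], [0.441, 0.216, 0.061], [0.446, 0.215, 0.059]]
210 [[0.436, 0.219, 0.058], [0.439, 0.214, 0.058], [0.445, 0.215, 0.054]]
212 [[0.435, 0.218, 0.054], [0.438, 0.214, 0.054], [0.444, 0.215, 0.05]]
214 [[0.434, 0.219, 0.048], [0.439, 0.217, 0.047], [0.443, 0.214, 0.046]]
216 [[0.433, 0.218, 0.045], [0.438, 0.217, 0.043], [0.443, 0.217, 0.04]]
218 [[0.447, 0.256, 0.005], [0.45, 0.248, 0.01], [0.441, 0.213, 0.039]]
220 [[0.444, 0.25, 0.006], [0.449, 0.25, 0.003], [0.453, 0.245, 0.005]]
```

arm_command(
  increments=[
    {"dx":0,"dy":0.7,"dz":0,"twist":0,"hand":7.0},
    {"dx":0,"dy":0.5,"dz":0,"twist":0,"hand":7.0},
    {"dx":0,"dy":0,"dz":0,"twist":0,"hand":7.0},
  ],
  grip_force=30,
)

```text
t: 4.6
ee_pos: [0.4788, 0.2246, -0.0117]
tcp_rot: [-1.571, 0.056, -0.054]
contact_force: [-0.1, 0.7, -0.1]
width: 0.0701
```

arm_command(
  increments=[
    {"dx":0,"dy":0,"dz":0,"twist":0,"hand":5.4},
    {"dx":0,"dy":0,"dz":0,"twist":0,"hand":5.4},
    {"dx":0,"dy":0,"dz":0,"twist":0,"hand":5.4},
    {"dx":0,"dy":0,"dz":0,"twist":0,"hand":5.4},
    {"dx":0,"dy":0,"dz":0,"twist":0,"hand":5.4},
  ],
  grip_force=30,
)

```text
t: 5.1
ee_pos: [0.4792, 0.2247, -0.0109]
tcp_rot: [-1.57, 0.055, -0.055]
contact_force: [-0.6, -1.8, -1.5]
width: 0.0572
```

```bash
python3 -c "
from h import *
I,d=snap('side','side5')
goto(.479,.2245,.014,-4)
I=I[120:260,140:280]; cv2.imwrite('pics/z5.png',cv2.resize(I,None,fx=4.2,fy=4.2,interpolation=2)[:,:,::-1])
"
```

```text
t 5.15 pos [ 0.4792  0.2247 -0.0109] yaw -4.01 w 0.0575 F [-0.1 -1.2 -1.8] j [ 0.38  0.64  2.03 -0.    0.47  0.45]
dxyz cm [-0.02 -2.49 -0.03] twist -0.01 tilt [-1.e-04 -1.e-04 -1.e+00]
```

View pics/z5.png

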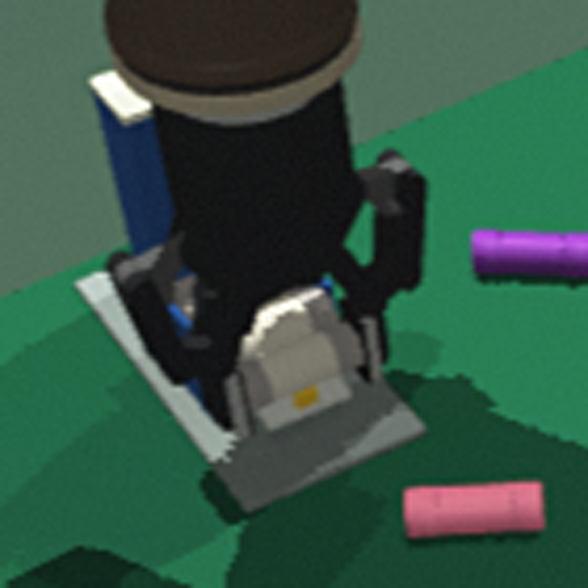

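Both pads are on the end faces of fuse 1 (width 57 mm). Lifting straight up.

arm_command(
  increments=[
    {"dx":0,"dy":-0.6,"dz":0,"twist":0,"hand":5.4},
    {"dx":0,"dy":-1.0,"dz":0,"twist":0,"hand":5.4},
    {"dx":0,"dy":-1.5,"dz":0,"twist":0,"hand":5.4},
    {"dx":0,"dy":-1.5,"dz":0,"twist":0,"hand":5.4},
    {"dx":0,"dy":-2,"dz":0,"twist":0,"hand":5.4},
    {"dx":0,"dy":-2,"dz":0,"twist":0,"hand":5.4},
    {"dx":0,"dy":-2,"dz":0,"twist":0,"hand":5.4},
    {"dx":0,"dy":-1.5,"dz":0,"twist":0,"hand":5.4},
    {"dx":0,"dy":0,"dz":0,"twist":0,"hand":5.4},
    {"dx":0,"dy":0,"dz":0,"twist":0,"hand":5.4},
  ],
)

```text
t: 6.15
ee_pos: [0.4794, 0.2249, 0.1102]
tcp_rot: [-1.57, 0.054, -0.055]
contact_force: [0.2, -0.4, -1.6]
width: 0.0572
```

```bash
python3 -c "
from h import *
I,d=snap('side','side6')
goto(.56,-.21,.12,3.4)
I=I[60:240,120:280]; cv2.imwrite('pics/z6.png',cv2.resize(I,None,fx=3.3,fy=3.3,interpolation=2)[:,:,::-1])
"
```

```text
t 6.2 pos [0.4791 0.2248 0.1097] yaw -4.0 w 0.0573 F [-0.4 -0.  -0.5] j [0.38 0.44 1.97 0.   0.74 0.45]
dxyz cm [ 11.11  -1.03 -42.81] twist -7.4 tilt [-2.e-04 -1.e-04 -1.e+00]
```

View pics/z6.png

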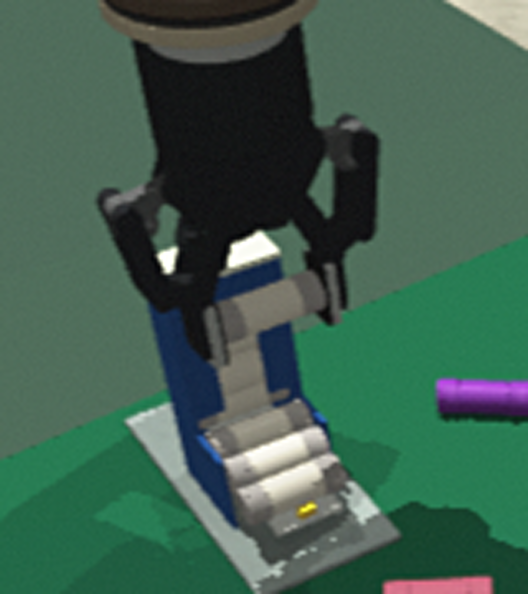

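Fuse 1 is held level and fuse 2 has rolled to the outlet against the yellow stop. Carrying to the cradle at base y = −25 mm.

arm_command(
  increments=[
    {"dx":0.5,"dy":0,"dz":-2.0,"twist":0,"hand":5.4},
    {"dx":0.9,"dy":0,"dz":-3.5,"twist":0,"hand":5.4},
    {"dx":1.0,"dy":0,"dz":-4.5,"twist":0,"hand":5.4},
    {"dx":1.0,"dy":0,"dz":-4.5,"twist":0,"hand":5.4},
    {"dx":1.0,"dy":0,"dz":-4.5,"twist":0,"hand":5.4},
    {"dx":1.0,"dy":0,"dz":-4.5,"twist":0,"hand":5.4},
    {"dx":1.0,"dy":0,"dz":-4.5,"twist":0,"hand":5.4},
    {"dx":1.0,"dy":0,"dz":-4.5,"twist":0,"hand":5.4},
    {"dx":1.0,"dy":0,"dz":-4.5,"twist":0,"hand":5.4},
    {"dx":1.0,"dy":0,"dz":-4.5,"twist":0,"hand":5.4},
    {"dx":1.0,"dy":0,"dz":-4.0,"twist":0,"hand":5.4},
    {"dx":0.6,"dy":0,"dz":-2.5,"twist":0,"hand":5.4},
  ],
)

```text
t: 7.4
ee_pos: [0.5553, -0.2646, 0.1089]
tcp_rot: [-1.57, 0.057, -0.056]
contact_force: [1.1, 1.4, 0.3]
width: 0.0572
```

arm_command(
  increments=[
    {"dx":0,"dy":0,"dz":0,"twist":-2.4,"hand":5.4},
    {"dx":0,"dy":2,"dz":0,"twist":-2.5,"hand":5.4},
    {"dx":0,"dy":2,"dz":0,"twist":-2.5,"hand":5.4},
    {"dx":0,"dy":2,"dz":0,"twist":0,"hand":5.4},
    {"dx":0,"dy":0,"dz":0,"twist":0,"hand":5.4},
  ],
)

```text
t: 7.9
ee_pos: [0.5533, -0.2605, 0.0467]
tcp_rot: [-1.568, -0.043, 0.05]
contact_force: [-0.1, -0.7, -1.0]
width: 0.0576
```

```bash
python3 -c "
from h import *
I,d=snap('side','side7')
J,e=snap('top','top7')
goto(.5555,-.2615,-.013,3.4)
I=I[230:420,350:520]; cv2.imwrite('pics/z7.png',cv2.resize(I,None,fx=3,fy=3,interpolation=2)[:,:,::-1])
J=J[170:310,390:560]; cv2.imwrite('pics/z7t.png',cv2.resize(J,None,fx=4,fy=4,interpolation=2)[:,:,::-1])
"
```

```text
t 8.0 pos [ 0.555  -0.2614  0.0495] yaw 3.38 w 0.0579 F [-0.1 -0.4 -0.7] j [-0.49  0.62  1.81  0.    0.72 -0.55]
dxyz cm [ 0.06  6.25 -0.02] twist -0.02 tilt [-1.6e-03  9.0e-04 -1.0e+00]
```

View pics/z7.png

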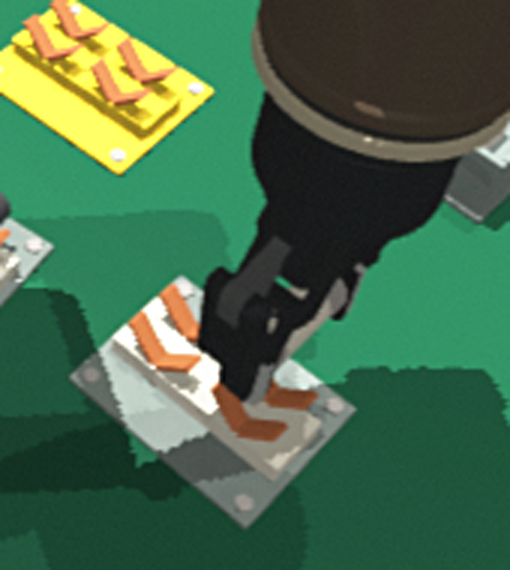

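View pics/z7t.png

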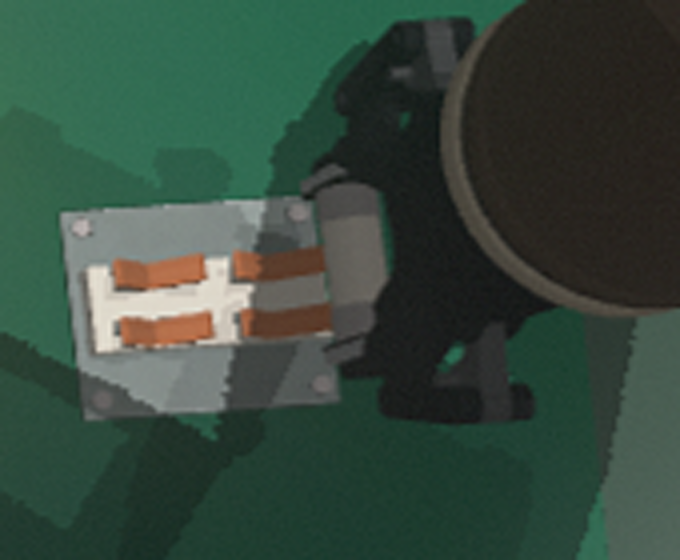

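Top view shows the held fuse at about (478,234), in line with the right-hand cradle's direction. Fitting it in the top cloud.

```bash
python3 -c "
from h import *
P=cloud('top',np.load('/tmp/top7_d.npy')).reshape(480,640,3)[210:265,466:490].reshape(-1,3)
b=P[(abs(P[:,2]-.1)<.012)&(abs(P[:,1]+.259)<.012)&(abs(P[:,0]-.555)<.035)]
print(len(b),b.min(0),b.max(0)); print(fitcyl(b,(.555,-.259,.098)))
for u,v,z in((320,187,.098),(378,187,.098),(328,335,.098),(375,332,.098)): print(ray('top',390+u/4,170+v/4,z))
"
```

```text
570 [ 0.52023492 -0.26863827  0.08805485] [ 0.58999395 -0.24702416  0.11110209]
(array([ 0.55452359, -0.25915633,  0.09752829]), np.float64(3.2833097795697603), np.float64(0.06589466564234413), np.float64(0.0012346607257931737))
[ 0.58346553 -0.24912903  0.098     ]
[ 0.58332133 -0.27126765  0.098     ]
[ 0.52723685 -0.24756306  0.098     ]
[ 0.52819345 -0.26532658  0.098     ]
```

arm_command(
  increments=[
    {"dx":0.05,"dy":1.5,"dz":0,"twist":0,"hand":5.4},
    {"dx":0,"dy":1.5,"dz":0,"twist":0,"hand":5.4},
    {"dx":0,"dy":1.5,"dz":0,"twist":0,"hand":5.4},
    {"dx":0,"dy":1.0,"dz":0,"twist":0,"hand":5.4},
    {"dx":0,"dy":0.4,"dz":0,"twist":0,"hand":5.4},
    {"dx":0,"dy":0.2,"dz":0,"twist":0,"hand":5.4},
    {"dx":0,"dy":0,"dz":0,"twist":0,"hand":5.4},
    {"dx":0,"dy":0,"dz":0,"twist":0,"hand":5.4},
  ],
)

```text
t: 8.8
ee_pos: [0.5563, -0.2618, -0.0105]
tcp_rot: [-1.571, -0.047, 0.046]
contact_force: [-0.1, -0.7, 0.5]
width: 0.0577
```

```bash
python3 -c "
from h import *
goto(.5555,-.2615,-.014,3.4)
J,e=snap('top','top8')
P=cloud('top',e)[200:275,440:500].reshape(-1,3)
b=P[(abs(P[:,2]-.042)<.008)&(abs(P[:,1]+.259)<.010)&(abs(P[:,0]-.555)<.031)]
print(len(b),fitcyl(b,(.555,-.259,.035)))
J=J[180:300,400:540]; cv2.imwrite('pics/z8t.png',cv2.resize(J,None,fx=4.5,fy=4.5,interpolation=2)[:,:,::-1])
"
```

```text
t 8.8 pos [ 0.5563 -0.2618 -0.0105] yaw 3.39 w 0.0577 F [-0.1 -0.7  0.5] j [-0.49  0.71  1.83  0.    0.6  -0.55]
dxyz cm [-0.08  0.35  0.04] twist -0.01 tilt [ 7.e-04 -3.e-04 -1.e+00]
336 (array([ 0.55519969, -0.25995308,  0.03848894]), np.float64(2.6594316478551914), np.float64(0.06009374848900137), np.float64(0.0010256333074084695))
```

View pics/z8t.png

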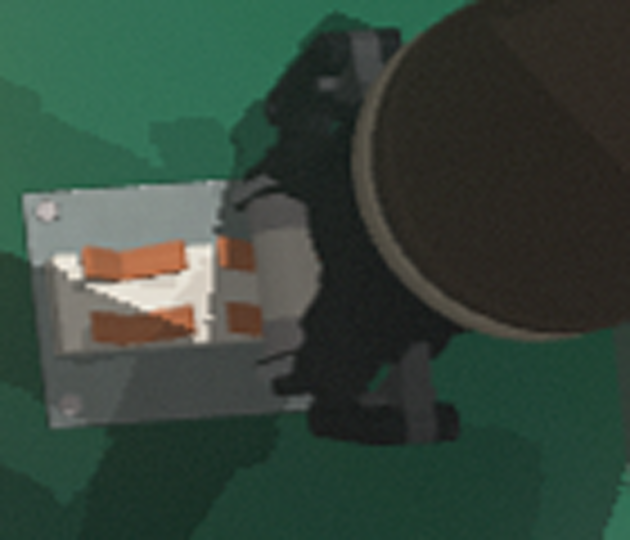

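The fuse is about 4 mm above its seat, over the cradle at (460,230). Lowering 4 mm, watching the force.

arm_command(
  increments=[
    {"dx":-0.05,"dy":0.2,"dz":0.05,"twist":0,"hand":5.4},
    {"dx":0,"dy":0.15,"dz":0,"twist":0,"hand":5.4},
    {"dx":0,"dy":0.05,"dz":0,"twist":0,"hand":5.4},
    {"dx":0,"dy":0,"dz":0,"twist":0,"hand":5.4},
    {"dx":0,"dy":0,"dz":0,"twist":0,"hand":5.4},
  ],
)

```text
t: 9.35
ee_pos: [0.5559, -0.2611, -0.0134]
tcp_rot: [-1.571, -0.047, 0.046]
contact_force: [-5.6, 5.7, 24.9]
width: 0.0577
```

arm_command(
  increments=[
    {"dx":0,"dy":-0.08,"dz":0,"twist":0,"hand":5.4},
    {"dx":0,"dy":0,"dz":0,"twist":0,"hand":5.4},
    {"dx":0,"dy":0,"dz":0,"twist":0,"hand":6.2},
    {"dx":0,"dy":0,"dz":0,"twist":0,"hand":7.2},
    {"dx":0,"dy":0,"dz":0,"twist":0,"hand":8},
    {"dx":0,"dy":0,"dz":0,"twist":0,"hand":8},
    {"dx":0,"dy":0,"dz":0,"twist":0,"hand":8},
  ],
)

```text
t: 10.05
ee_pos: [0.5554, -0.2612, -0.0142]
tcp_rot: [-1.57, -0.046, 0.047]
contact_force: [-0.2, -0.7, -0.3]
width: 0.0801
```

arm_command(
  increments=[
    {"dx":0,"dy":-0.8,"dz":0,"twist":0,"hand":8},
    {"dx":0,"dy":-1.5,"dz":0,"twist":0,"hand":8},
    {"dx":0,"dy":-2,"dz":0,"twist":0,"hand":8},
    {"dx":0,"dy":-2.5,"dz":0,"twist":0,"hand":8},
    {"dx":0,"dy":-2.5,"dz":0,"twist":0,"hand":8},
    {"dx":0,"dy":-2.5,"dz":0,"twist":0,"hand":8},
    {"dx":0,"dy":-1,"dz":0,"twist":0,"hand":8},
  ],
)

```text
t: 10.75
ee_pos: [0.5567, -0.2619, 0.1175]
tcp_rot: [-1.572, -0.049, 0.044]
contact_force: [0.2, -0.1, 0.2]
width: 0.0802
```

```bash
python3 -c "
from h import *
goto(.479,.2245,.115,-4)
I,d=snap('side','side9'); np.save('/tmp/a.npy',I)
I=I[310:420,360:490]; cv2.imwrite('pics/z9.png',cv2.resize(I,None,fx=4.5,fy=4.5,interpolation=2)[:,:,::-1])
J,e=snap('top','top9')
J=J[180:300,400:540]; cv2.imwrite('pics/z9t.png',cv2.resize(J,None,fx=4.5,fy=4.5,interpolation=2)[:,:,::-1])
for n,D in(('top',e),('side',d)):
  P=cloud(n,D).reshape(-1,3)
  b=P[(abs(P[:,2]-.040)<.006)&(abs(P[:,1]+.259)<.012)&(abs(P[:,0]-.555)<.035)]
  print(n,len(b),fitcyl(b,(.555,-.259,.035)))
  b=P[(abs(P[:,2]-.044)<.006)&(abs(P[:,1]-.2272)<.009)&(abs(P[:,0]-.479)<.035)]
  print(n,len(b),fitcyl(b,(.479,.227,.038)))
"
```

```text
t 10.75 pos [ 0.5567 -0.2619  0.1175] yaw 3.4 w 0.0802 F [ 0.2 -0.1  0.2] j [-0.49  0.53  1.77 -0.    0.84 -0.55]
dxyz cm [-4.88  0.13 49.01] twist 7.4 tilt [ 0.0037 -0.002  -1.    ]
top 408 (array([ 0.55595246, -0.25707587,  0.0338106 ]), np.float64(3.019154176193319), np.float64(0.05650522538968294), np.float64(0.0013471711902587702))
top 387 (array([0.47610836, 0.22717546, 0.0381283 ]), np.float64(-4.6632685682395625), np.float64(0.057307750263489304), np.float64(0.0010364022154593835))
side 552 (array([ 0.55671162, -0.2600703 ,  0.03204954]), np.float64(3.4285725141398244), np.float64(0.058176050529189886), np.float64(0.0013570028530770434))
side 217 (array([0.4767574 , 0.22649732, 0.03675366]), np.float64(-1.574029912120514), np.float64(0.058216396895937446), np.float64(0.001893361292014383))
```

View pics/z9.png

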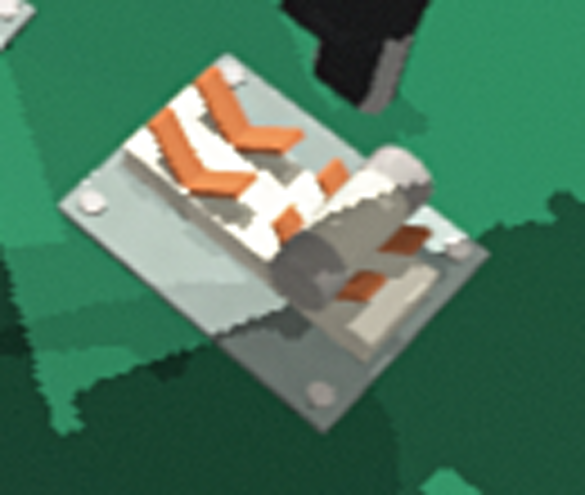

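View pics/z9t.png

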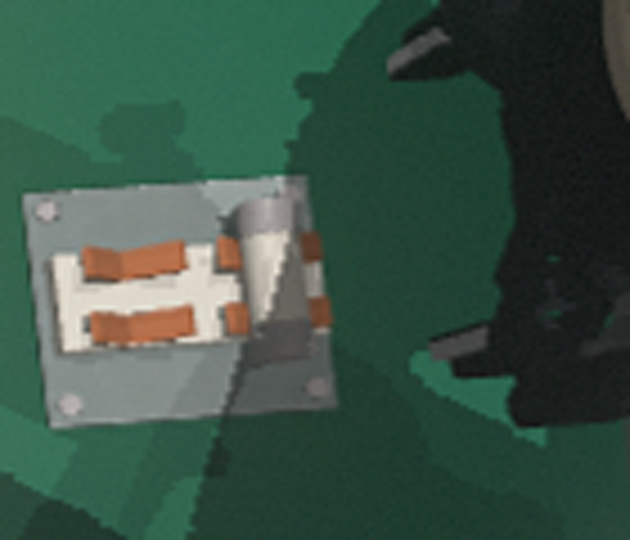

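Fuse 1 lies in the cradle (height 33.8 mm, expected 34; about 1 mm off centre along x). Fuse 2 at the outlet is centred at x≈0.4765, y≈0.227. Returning.

arm_command(
  increments=[
    {"dx":0,"dy":0,"dz":0,"twist":3.7,"hand":8.5},
    {"dx":0,"dy":0,"dz":0,"twist":3.7,"hand":8.5},
    {"dx":-1,"dy":0,"dz":4.5,"twist":0,"hand":8.5},
    {"dx":-1,"dy":0,"dz":4.5,"twist":0,"hand":8.5},
    {"dx":-1,"dy":0,"dz":4.5,"twist":0,"hand":8.5},
    {"dx":-1,"dy":0,"dz":4.5,"twist":0,"hand":8.5},
    {"dx":-1,"dy":0,"dz":4.5,"twist":0,"hand":8.5},
    {"dx":-1,"dy":0,"dz":4.5,"twist":0,"hand":8.5},
    {"dx":-1,"dy":0,"dz":4.5,"twist":0,"hand":8.5},
    {"dx":-1,"dy":0,"dz":4.5,"twist":0,"hand":8.5},
    {"dx":-1,"dy":0,"dz":4.0,"twist":0,"hand":8.5},
    {"dx":-1,"dy":0,"dz":4.0,"twist":0,"hand":8.5},
  ],
)

```text
t: 12.05
ee_pos: [0.4852, 0.1863, 0.113]
tcp_rot: [-1.571, 0.056, -0.054]
contact_force: [0.7, -0.2, 0.6]
width: 0.0853
```

arm_command(
  increments=[
    {"dx":-1,"dy":0,"dz":3.0,"twist":0,"hand":8.5},
    {"dx":-0.4,"dy":0,"dz":1.5,"twist":0,"hand":8.5},
    {"dx":0,"dy":0,"dz":0,"twist":0,"hand":8.5},
    {"dx":0,"dy":0,"dz":0,"twist":0,"hand":8.5},
  ],
)

```text
t: 12.45
ee_pos: [0.4754, 0.2299, 0.1134]
tcp_rot: [-1.571, 0.055, -0.054]
contact_force: [0.0, 0.4, -0.2]
width: 0.0844
```

```bash
python3 -c "
from h import *
goto(.4765,.2245,-.011,-4)
I,d=snap('side','side10')
P=cloud('side',d).reshape(-1,3)
b=P[(abs(P[:,2]-.044)<.006)&(abs(P[:,1]-.2272)<.009)&(abs(P[:,0]-.479)<.035)]
print(len(b),fitcyl(b,(.479,.227,.038)))
goto(.4765,.2245,-.011,-4)
"
```

```text
t 12.45 pos [0.4754 0.2299 0.1134] yaw -3.97 w 0.0844 F [ 0.   0.4 -0.2] j [ 0.39  0.43  1.96 -0.    0.75  0.46]
dxyz cm [ 0.16 12.44 -0.52] twist 0.03 tilt [-8.e-04 -6.e-04 -1.e+00]
224 (array([0.47666372, 0.22699451, 0.03682644]), np.float64(-3.160276621056104), np.float64(0.05820013975783861), np.float64(0.0017936988175104376))
t 12.5 pos [0.4756 0.2295 0.1135] yaw -4.03 w 0.0852 F [-0.2 -0.2 -0.3] j [ 0.39  0.43  1.96 -0.    0.75  0.46]
dxyz cm [ 0.13 12.45 -0.49] twist -0.03 tilt [-7.e-04 -6.e-04 -1.e+00]
```

Correct 5 mm in y first, then straight down and close.

arm_command(
  increments=[
    {"dx":0.1,"dy":0,"dz":-0.5,"twist":0,"hand":8.5},
    {"dx":0,"dy":1.5,"dz":0,"twist":0,"hand":8.5},
    {"dx":0,"dy":2,"dz":0,"twist":0,"hand":8.5},
    {"dx":0,"dy":2,"dz":0,"twist":0,"hand":8.5},
    {"dx":0,"dy":2,"dz":0,"twist":0,"hand":8.5},
    {"dx":0,"dy":2,"dz":0,"twist":0,"hand":8.5},
    {"dx":0,"dy":1.5,"dz":0,"twist":0,"hand":7.2},
    {"dx":0,"dy":0,"dz":0,"twist":0,"hand":7},
    {"dx":0,"dy":0,"dz":0,"twist":0,"hand":7},
    {"dx":0,"dy":0,"dz":0,"twist":0,"hand":7},
  ],
)

```text
t: 13.5
ee_pos: [0.4769, 0.2252, 0.0047]
tcp_rot: [-1.57, 0.055, -0.056]
contact_force: [0.3, 0.4, 0.7]
width: 0.07
```

```bash
python3 -c "
from h import *
I,d=snap('side','side11')
goto(.4765,.2245,-.011,-4)
I=I[120:260,140:280]; cv2.imwrite('pics/z11.png',cv2.resize(I,None,fx=4.2,fy=4.2,interpolation=2)[:,:,::-1])
"
```

```text
t 13.55 pos [0.477  0.2254 0.0048] yaw -4.03 w 0.07 F [ 0.  -0.2  0.3] j [ 0.38  0.61  2.03 -0.    0.5   0.45]
dxyz cm [-0.04  1.58 -0.1 ] twist -0.03 tilt [ 1.3e-03  5.0e-04 -1.0e+00]
```

View pics/z11.png

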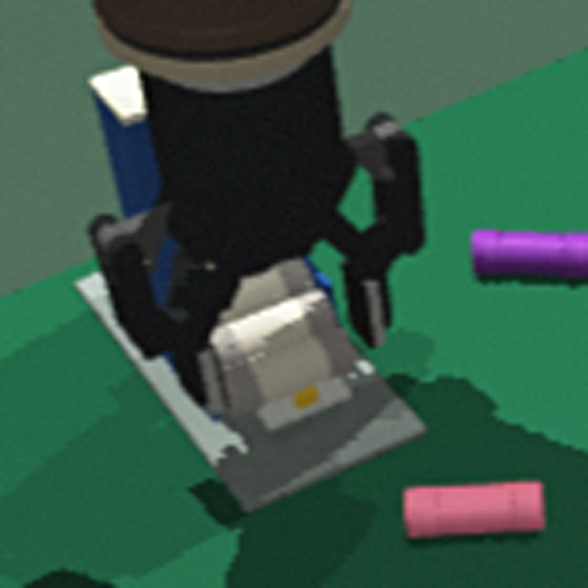

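Fuse 2 lies between the pads (ends at about (193,210) and (222,203)). Lower 16 mm and close.

arm_command(
  increments=[
    {"dx":-0.05,"dy":0.8,"dz":-0.1,"twist":0,"hand":7.0},
    {"dx":0,"dy":0.8,"dz":0,"twist":0,"hand":7.0},
    {"dx":0,"dy":0,"dz":0,"twist":0,"hand":7.0},
    {"dx":0,"dy":0,"dz":0,"twist":0,"hand":5.4},
    {"dx":0,"dy":0,"dz":0,"twist":0,"hand":5.4},
    {"dx":0,"dy":0,"dz":0,"twist":0,"hand":5.4},
    {"dx":0,"dy":0,"dz":0,"twist":0,"hand":5.4},
    {"dx":0,"dy":0,"dz":0,"twist":0,"hand":5.4},
  ],
  grip_force=30,
)

```text
t: 14.35
ee_pos: [0.4757, 0.2246, -0.012]
tcp_rot: [-1.57, 0.055, -0.055]
contact_force: [-0.2, -0.4, -0.6]
width: 0.0576
```

```bash
python3 -c "
from h import *
goto(.4765,.2245,-.011,-4)
"
```

```text
t 14.35 pos [ 0.4757  0.2246 -0.012 ] yaw -4.01 w 0.0576 F [-0.2 -0.4 -0.6] j [0.38 0.64 2.04 0.   0.46 0.45]
dxyz cm [ 0.08 -0.1  -0.  ] twist -0.01 tilt [ 1.e-04  0.e+00 -1.e+00]
```

arm_command(
  increments=[
    {"dx":0,"dy":-0.6,"dz":0,"twist":0,"hand":5.4},
    {"dx":0,"dy":-1.0,"dz":0,"twist":0,"hand":5.4},
    {"dx":0,"dy":-1.5,"dz":0,"twist":0,"hand":5.4},
    {"dx":0,"dy":-1.5,"dz":0,"twist":0,"hand":5.4},
    {"dx":0,"dy":-2,"dz":0,"twist":0,"hand":5.4},
    {"dx":0,"dy":-2,"dz":0,"twist":0,"hand":5.4},
    {"dx":0,"dy":-2,"dz":0,"twist":0,"hand":5.4},
    {"dx":0,"dy":-1.5,"dz":0,"twist":0,"hand":5.4},
    {"dx":0,"dy":0,"dz":0,"twist":0,"hand":5.4},
    {"dx":0,"dy":0,"dz":0,"twist":0,"hand":5.4},
  ],
)

```text
t: 15.35
ee_pos: [0.4759, 0.2247, 0.1095]
tcp_rot: [-1.57, 0.054, -0.056]
contact_force: [-0.1, 0.3, -0.8]
width: 0.058
```

```bash
python3 -c "
from h import *
I,d=snap('side','side12')
goto(.5525,-.2115,.11,3.4)
I=I[60:240,120:280]; cv2.imwrite('pics/z12.png',cv2.resize(I,None,fx=3.3,fy=3.3,interpolation=2)[:,:,::-1])
"
```

```text
t 15.4 pos [0.4755 0.2245 0.1089] yaw -4.0 w 0.0577 F [ 0.5 -0.7 -1.2] j [ 0.38  0.44  1.97 -0.    0.73  0.45]
dxyz cm [ 10.73  -0.11 -42.96] twist -7.4 tilt [ 1.e-04  0.e+00 -1.e+00]
```

View pics/z12.png

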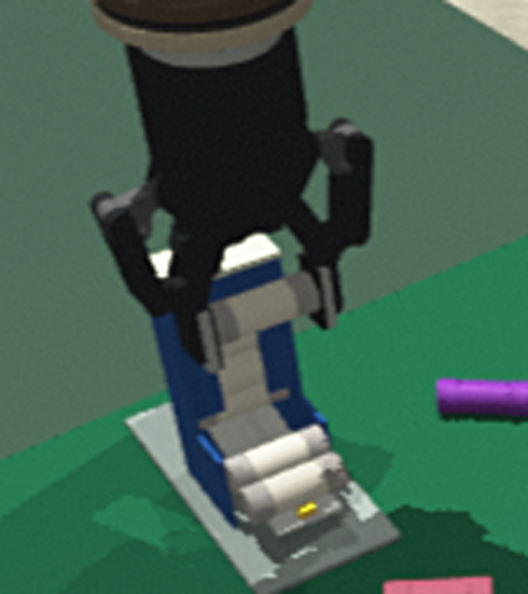

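Fuse 2 is held level, fuse 3 now at the outlet. Carrying to the cradle at base y = +25 mm.

arm_command(
  increments=[
    {"dx":0.5,"dy":0,"dz":-2.0,"twist":0,"hand":5.4},
    {"dx":0.8,"dy":0,"dz":-3.0,"twist":0,"hand":5.4},
    {"dx":1.0,"dy":0,"dz":-4.0,"twist":0,"hand":5.4},
    {"dx":1.0,"dy":0,"dz":-4.0,"twist":0,"hand":5.4},
    {"dx":1.0,"dy":0,"dz":-4.0,"twist":0,"hand":5.4},
    {"dx":1.0,"dy":0,"dz":-4.0,"twist":0,"hand":5.4},
    {"dx":1.0,"dy":0,"dz":-4.0,"twist":0,"hand":5.4},
    {"dx":1.0,"dy":0,"dz":-4.0,"twist":0,"hand":5.4},
    {"dx":1.0,"dy":0,"dz":-4.0,"twist":0,"hand":5.4},
    {"dx":1.0,"dy":0,"dz":-4.0,"twist":0,"hand":5.4},
    {"dx":0.9,"dy":0,"dz":-3.5,"twist":0,"hand":5.4},
    {"dx":0.5,"dy":0,"dz":-2.5,"twist":0,"hand":5.4},
  ],
)

```text
t: 16.6
ee_pos: [0.5522, -0.2141, 0.1079]
tcp_rot: [-1.57, 0.057, -0.055]
contact_force: [0.7, 1.4, -0.6]
width: 0.0572
```

arm_command(
  increments=[
    {"dx":0,"dy":0,"dz":0,"twist":-2.4,"hand":5.4},
    {"dx":0,"dy":2,"dz":0,"twist":-2.5,"hand":5.4},
    {"dx":0,"dy":2,"dz":0,"twist":-2.5,"hand":5.4},
    {"dx":0,"dy":1.5,"dz":0,"twist":0,"hand":5.4},
    {"dx":0,"dy":0,"dz":0,"twist":0,"hand":5.4},
    {"dx":0,"dy":0,"dz":0,"twist":0,"hand":5.4},
  ],
)

```text
t: 17.2
ee_pos: [0.552, -0.2117, 0.0534]
tcp_rot: [-1.57, -0.045, 0.047]
contact_force: [0.6, 1.0, 1.0]
width: 0.0577
```

```bash
python3 -c "
from h import *
J,e=snap('top','top13')
goto(.5525,-.2115,-.011,3.4)
P=cloud('top',e)
b=P[200:280,430:480].reshape(-1,3)
b=b[(b[:,2]>.094)&(b[:,2]<.13)&(abs(b[:,1]+.209)<.014)&(abs(b[:,0]-.553)<.04)]
print(len(b),b.min(0),b.max(0),fitcyl(b,(.553,-.209,.1)))
J=J[170:310,390:560]; cv2.imwrite('pics/z13t.png',cv2.resize(J,None,fx=4,fy=4,interpolation=2)[:,:,::-1])
"
```

```text
t 17.25 pos [ 0.5525 -0.2119  0.054 ] yaw 3.38 w 0.0578 F [ 0.8  0.1 -0.3] j [-0.42  0.59  1.86  0.    0.69 -0.48]
dxyz cm [0.01 6.5  0.03] twist -0.02 tilt [-2.e-04  1.e-04 -1.e+00]
523 [ 0.51339836 -0.21380578  0.09451556] [ 0.59241495 -0.19514891  0.1298391 ] (array([ 0.5523754 , -0.20976067,  0.10473483]), np.float64(2.8812708022136975), np.float64(0.07049299110353441), np.float64(0.002975991373293873))
```

View pics/z13t.png

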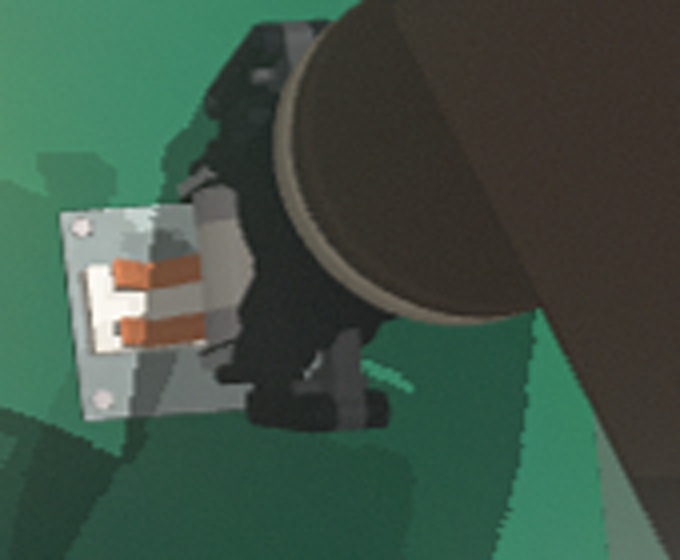

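Held fuse at about (446,235) in the top view, fit (0.552, −0.210): over the left cradle. Lowering 65 mm.

arm_command(
  increments=[
    {"dx":-0.05,"dy":1.5,"dz":0.05,"twist":0,"hand":5.4},
    {"dx":0,"dy":1.5,"dz":0,"twist":0,"hand":5.4},
    {"dx":0,"dy":1.5,"dz":0,"twist":0,"hand":5.4},
    {"dx":0,"dy":1.2,"dz":0,"twist":0,"hand":5.4},
    {"dx":0,"dy":0.6,"dz":0,"twist":0,"hand":5.4},
    {"dx":0,"dy":0.3,"dz":0,"twist":0,"hand":5.4},
    {"dx":0,"dy":0,"dz":0,"twist":0,"hand":5.4},
    {"dx":0,"dy":0,"dz":0,"twist":0,"hand":5.4},
  ],
)

```text
t: 18.05
ee_pos: [0.5522, -0.2115, -0.0118]
tcp_rot: [-1.571, -0.047, 0.046]
contact_force: [-0.1, 0.8, -0.9]
width: 0.0579
```

```bash
python3 -c "
from h import *
J,e=snap('top','top14')
goto(.5525,-.2115,-.014,3.4)
J=J[170:310,390:560]; cv2.imwrite('pics/z14t.png',cv2.resize(J,None,fx=4,fy=4,interpolation=2)[:,:,::-1])
P=cloud('top',e)[200:280,410:480].reshape(-1,3)
b=P[(abs(P[:,2]-.042)<.008)&(abs(P[:,1]+.209)<.010)&(abs(P[:,0]-.5525)<.031)]
print(len(b),fitcyl(b,(.5525,-.209,.035)))
"
```

```text
t 18.1 pos [ 0.5522 -0.2115 -0.0116] yaw 3.39 w 0.0577 F [ 0.4 -0.3  0.4] j [-0.42  0.69  1.89 -0.    0.56 -0.48]
dxyz cm [0.03 0.24 0.  ] twist -0.01 tilt [ 6.e-04 -3.e-04 -1.e+00]
206 (array([ 0.55181547, -0.20948731,  0.03876511]), np.float64(2.343972207909071), np.float64(0.058415932458443474), np.float64(0.0009746998682018397))
```

View pics/z14t.png

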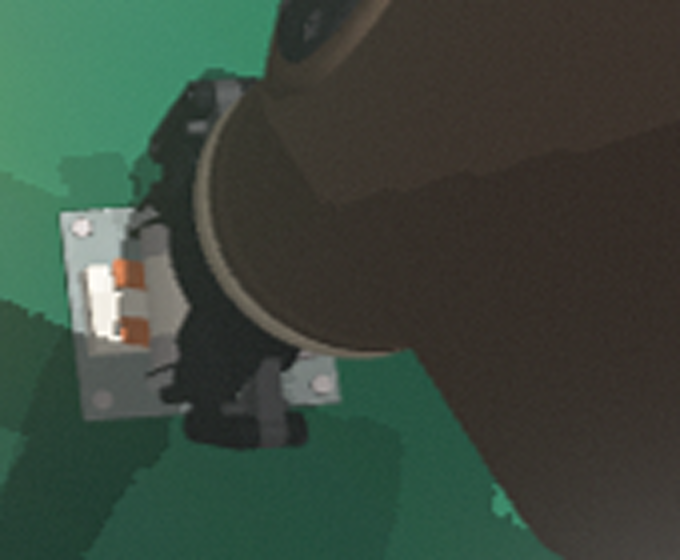

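Fuse at about (432,240), in line with the cradle, some 3–4 mm above its seat. Lower 2.5 mm.

arm_command(
  increments=[
    {"dx":0,"dy":0.15,"dz":0,"twist":0,"hand":5.4},
    {"dx":0,"dy":0.1,"dz":0,"twist":0,"hand":5.4},
    {"dx":0,"dy":0,"dz":0,"twist":0,"hand":5.4},
    {"dx":0,"dy":0,"dz":0,"twist":0,"hand":5.4},
  ],
)

```text
t: 18.5
ee_pos: [0.5519, -0.2114, -0.0146]
tcp_rot: [-1.57, -0.046, 0.046]
contact_force: [0.2, 0.5, -1.0]
width: 0.0575
```

arm_command(
  increments=[
    {"dx":0,"dy":0.08,"dz":0,"twist":0,"hand":5.4},
    {"dx":0,"dy":0,"dz":0,"twist":0,"hand":5.4},
    {"dx":0,"dy":0,"dz":0,"twist":0,"hand":5.4},
  ],
)

```text
t: 18.8
ee_pos: [0.552, -0.2113, -0.015]
tcp_rot: [-1.57, -0.047, 0.046]
contact_force: [-1.6, 1.5, 7.7]
width: 0.0574
```

Light contact (8 N): seated. Release and back off.

arm_command(
  increments=[
    {"dx":0,"dy":0,"dz":0,"twist":0,"hand":6.2},
    {"dx":0,"dy":0,"dz":0,"twist":0,"hand":7.2},
    {"dx":0,"dy":0,"dz":0,"twist":0,"hand":8},
    {"dx":0,"dy":0,"dz":0,"twist":0,"hand":8},
    {"dx":0,"dy":0,"dz":0,"twist":0,"hand":8},
  ],
)

```text
t: 19.3
ee_pos: [0.5518, -0.2114, -0.0155]
tcp_rot: [-1.57, -0.046, 0.047]
contact_force: [-0.6, 0.8, 0.3]
width: 0.0803
```

arm_command(
  increments=[
    {"dx":0,"dy":-0.8,"dz":0,"twist":0,"hand":8},
    {"dx":0,"dy":-1.5,"dz":0,"twist":0,"hand":8},
    {"dx":0,"dy":-2,"dz":0,"twist":0,"hand":8},
    {"dx":0,"dy":-2.5,"dz":0,"twist":0,"hand":8},
    {"dx":0,"dy":-3,"dz":0,"twist":0,"hand":8},
    {"dx":0,"dy":-4,"dz":0,"twist":0,"hand":8},
    {"dx":0,"dy":-4,"dz":0,"twist":0,"hand":8},
    {"dx":0,"dy":-2,"dz":-4,"twist":0,"hand":8},
    {"dx":0,"dy":0,"dz":-4,"twist":0,"hand":8},
    {"dx":0,"dy":0,"dz":-4,"twist":0,"hand":8},
    {"dx":0,"dy":0,"dz":0,"twist":0,"hand":8},
  ],
)

```text
t: 20.4
ee_pos: [0.5592, -0.3358, 0.1844]
tcp_rot: [-1.573, -0.046, 0.043]
contact_force: [-0.1, 1.0, -0.4]
width: 0.08
```

```bash
python3 -c "
from h import *
I,d=snap('side','side15');J,e=snap('top','top15')
goto(.5525,-.2115,-.014,3.4)
c=np.array([.5539,-.234]); a=np.radians(3.4); ax=np.array([np.cos(a),np.sin(a)])
for n,D in(('top',e),('side',d)):
  P=cloud(n,D).reshape(-1,3)
  for x0,y0 in((.5525,-.209),(.5555,-.259)):
    b=P[(abs(P[:,2]-.040)<.006)&(abs(P[:,1]-y0)<.012)&(abs(P[:,0]-x0)<.035)]
    r=fitcyl(b,(x0,y0,.034)); print(n,len(b),r[0].round(4),round(r[1],1),round(r[2],4),'along',((r[0][:2]-c)@ax*1000).round(1))
cv2.imwrite('pics/z15.png',cv2.resize(I[310:420,360:490],None,fx=4.5,fy=4.5,interpolation=2)[:,:,::-1])
"
```

```text
t 20.5 pos [ 0.5586 -0.3319  0.1836] yaw 3.3 w 0.0802 F [-0.2  0.1 -0.7] j [-0.58  0.5   1.62  0.    1.02 -0.64]
dxyz cm [ 0.07 19.75 12.06] twist -0.1 tilt [ 5.e-04 -2.e-04 -1.e+00]
top 402 [ 0.5525 -0.2073  0.0339] 2.8 0.0574 along 0.2
top 395 [ 0.5562 -0.2571  0.0337] 3.0 0.0566 along 0.9
side 496 [ 0.5532 -0.2102  0.032 ] 3.2 0.0586 along 0.7
side 549 [ 0.5568 -0.26    0.0321] 3.3 0.0579 along 1.4
```

View pics/z15.png

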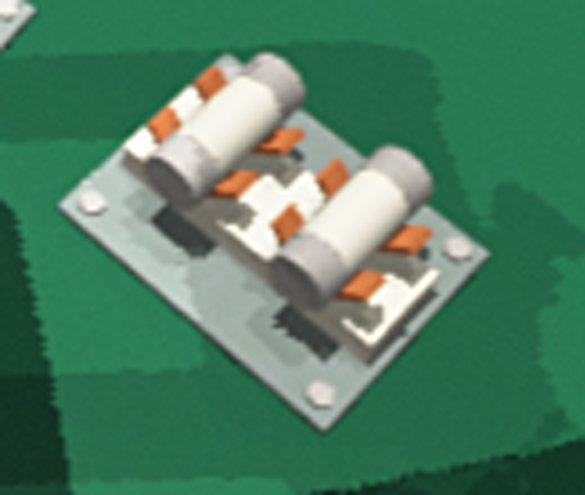

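View pics/top15.png

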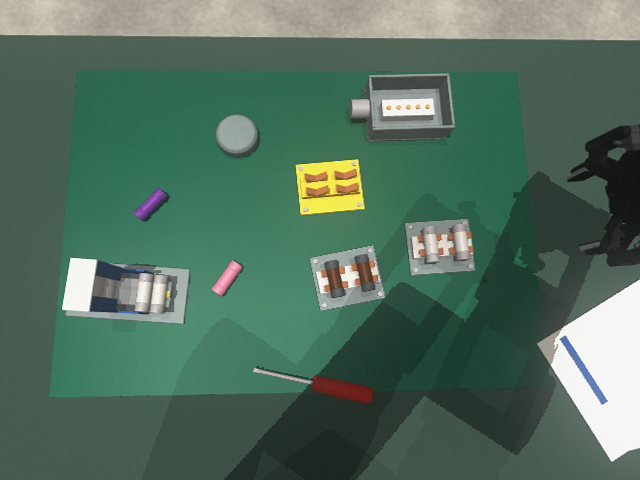

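Both views show the fuses in the cradles at (431,244) and (460,242), centred within about 1 mm, gripper clear. Checking that the stack in the magazine has dropped.

```bash
python3 -c "
from h import *
I,d=snap('side','side16')
a=cv2.resize(I[120:240,150:250],None,fx=4,fy=4,interpolation=2)
b=cv2.resize(np.load('/tmp/side0.npy')[120:240,150:250],None,fx=4,fy=4,interpolation=2)
cv2.imwrite('pics/z16.png',np.hstack([b,a])[:,:,::-1])
P=cloud('side',d); P0=cloud('side',np.load('/tmp/side0_d.npy'))
for v in range(146,214,4): print(v,P0[v,188+(v-146)//4].round(3),P[v,188+(v-146)//4].round(3))
"
```

```text
146 [0.497 0.305 0.122] [0.496 0.303 0.123]
150 [0.491 0.29  0.124] [0.497 0.305 0.113]
154 [0.49  0.287 0.117] [0.498 0.306 0.103]
158 [0.49  0.286 0.108] [0.492 0.292 0.104]
162 [0.489 0.284 0.101] [0.489 0.284 0.101]
166 [0.488 0.281 0.094] [0.49  0.286 0.091]
170 [0.492 0.289 0.079] [0.489 0.28  0.085]
174 [0.49  0.283 0.073] [0.488 0.277 0.078]
178 [0.491 0.283 0.064] [0.492 0.286 0.062]
182 [0.489 0.279 0.058] [0.491 0.282 0.055]
186 [0.485 0.269 0.056] [0.493 0.286 0.042]
190 [0.482 0.26  0.053] [0.489 0.276 0.04 ]
194 [0.48  0.255 0.048] [0.486 0.268 0.037]
198 [0.474 0.24  0.051] [0.475 0.242 0.05 ]
202 [0.472 0.236 0.045] [0.473 0.237 0.044]
206 [0.467 0.223 0.047] [0.467 0.222 0.048]
210 [0.464 0.215 0.044] [0.465 0.217 0.043]
```

View pics/z16.png

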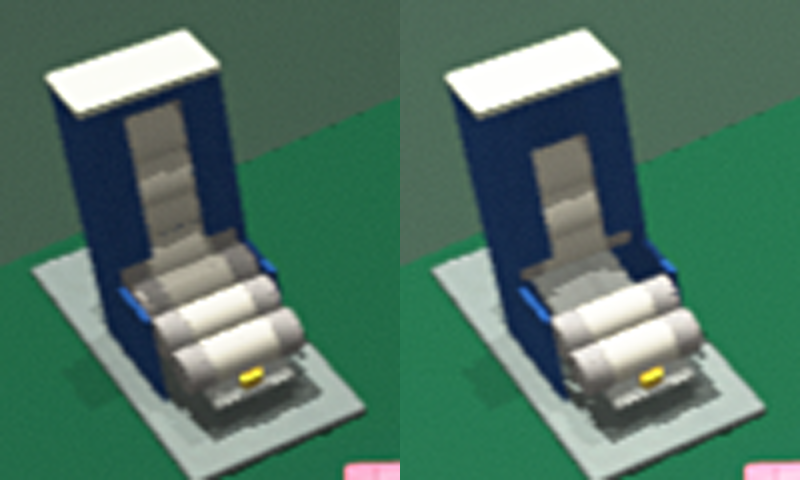

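The stack has dropped: the window's top is empty, two fuses lie on the ramp, and three are in the column. Handing in.

```bash
python3 -c "
from h import *
print(robot.close_job())"
```

```text
the job is handed in; nothing more can be done
None
```

I took two fuses in turn from the magazine outlet and laid one in each cradle of the empty base, then handed the job in at about 20.6 s of the 58 s allowed.

- **Placement:** In the top view the two fuses lie 33.7 and 33.9 mm up, against the 34 mm expected. Along the cradles they are 0.2 and 0.9 mm off centre. In the side view the offsets are 0.7 and 1.4 mm. Its heights read about 2 mm low, which is within the calibration error.
- **Magazine:** The next fuse rolled to the outlet after each pick. The last picture shows two fuses on the ramp and what looks like three in the column, though the column ones are only partly visible. The look-alikes and the used base were not touched.
- **Forces:** The highest I read was about 25 N, when the first fuse was pressed into its cradle. The second touched at about 8 N.
- **Disagreement:** The camera showed the open fingertips about 38 mm above the reported TCP, where about 13 mm was to be expected. I set heights by the camera and met no unexpected contact.

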